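# Turn a loaded soldering brick into its hearth

## Robot

A 6-joint arm with a two-finger parallel gripper is mounted at the origin on a cart in front of the work surface, level with it; the furniture and walls round the work are solid. World frame = base frame: x ahead of the robot, y to its left, z up, the work surface at z = 0. Lengths are in mm, angles in rad, forces in N, time in s.
With the tool pointing down it reaches from about 350 to 925 mm from the base axis. Payload 6.4 kg.
Tool frame: the origin (TCP) lies at the very end of the fingers, on their centre line; the grasp point (between the pads) lies 19 mm behind it; y points along the fingers, z is the direction in which the jaws open and shut, and the axes are right-handed (so a half turn about y gives the same grasp; the last joint's range is limited). The gripper opens to 85 mm and grips with 20 to 120 N. Pads are 22 mm wide; open, the fingers measure 114 mm over their backs; the gripper's body (76 mm by 85 mm) begins 54 mm behind the grasp point. The pads swing forward as they close: fully open they stand 13 mm farther back than shut.
Start: joints at [1.166, 0.245, 1.558, -0, 1.339, -0.174], TCP at [148.688, 632.776, 231.29] pointing down, gripper open.
Joint ranges: [-3.13, 3.13], [-1.02, 2.26], [0.13, 2.54], [-0.95, 4.09], [0.21, 2.88], [-2.74, 2.74]. Speed limits (rad/s): [2.57, 2.57, 3.14, 3.14, 3.14, 3.14].

## Interface

Orientations are given as a unit quaternion [w, x, y, z].
In Python, from workcell import robot gives the robot as it stands.
- The arm moves only by the tool carry_out, never from a script. Its argument "motion" is a list of rows, each an object of numbers: "tx", "ty", "tz": the shift along the tool's x, y, z in cm; "twist": the turn about the tool's y in rad. In form: [{"tx": .., "ty": .., "tz": .., "twist": ..}, ...]. A call has 1 to 10 rows; each row shifts and turns the commanded pose from where the row before left it, along the tool's axes as they then stand; what a row does not reach is not made up. A row lasts 1/10 s, in which the tool goes at most 50 mm and 8.59 degrees, less where a joint would pass 70% of its speed; a pose out of reach is approached as far as the arm can. A call is refused whole if a number of a shift passes 5 or a number of a turn 0.15, either way. A call with a gripper value outside its range is refused whole. "jaw" is the gripper's target within -1 to 1 (shut at 1, half-way at 0, fully open at -1), set as the call begins (left out, the last holds). The fingers move at their own pace and stop on an object; the grip force is fixed at half the most. Time passes only in rows, so rows that do not move let the fingers close. It gives the time, the measured TCP pose, the force and the opening at its end, in the units of the state.
- robot.state(): the state, without advancing time (a new reading comes with each control period).
- robot.snapshot(name): name is "scene" or "top"; returns a dict with "image" (384x512x3 uint8, red, green, blue), "camera_matrix" (3x3 intrinsics, pixels), "dist" ([k1, k2, p1, p2, k3] as OpenCV has them; the pictures are not rectified), "rvec" (rotation vector, rad) and "tvec" (3), from world to camera coordinates, as OpenCV has them. Camera axes: x right, y down, z forward; pixel columns grow to the right and rows downward; lengths in mm; the calibration is good to about 2 mm. A picture is of the moment at which its call begins. There is no depth.
- robot.sign_off(): hands the job in, once; it reports no verdict.
The state is a dict: "time_s": time; "qpos": joint angles; "dq": joint speeds; "tau": joint torques, N m; "tool_pos": TCP position; "ee_rot": TCP orientation; "ft_force": force on the tool from outside, world axes, zero at the start; "ft_torque": the same for the moment, N m; "finger_gap": finger opening in mm.
Only numpy, scipy, OpenCV 4.12 (cv2) and the standard library are available. Lean on these libraries where they do the work, as an engineer would, in place of code of your own. Each camera call takes 0.05 s, during which the arm holds its last target.

## Task

Set this soldering job up for the torch: the brick lies crosswise in front of its hearth, with the bangle laid out on it ready to solder. Keeping the brick flat on the board and the bangle undisturbed on it, bring its rear right corner snugly into the stop between fence and pin and push it round a quarter turn about that corner, so that the bangle's joint, now on the left, faces out of the hearth, and slide it between the rails fully home against the back screen. Then swing the open side wing shut, and leave the torch and the flux bottle beside the hearth where they stand.

Things in the scene. Friction and masses are not known exactly. Their poses are not given: they have to be found in the camera images.
- hearth: Soldering hearth fixed to the bench. Origin at table height under the stop's inside corner (point pivot_corner); x points into the bay, away from the robot, y left, z up. Grey heatproof board 8 mm thick, x -195 to 135, y -155 to 180 mm; its top is the floor the brick slides on. It carries steel rails and sheet-metal screens, told at the points below in this frame, mm. Free space above.
- pivot_corner (a point): The stop's inside corner on the board (hearth 0, 0, 8), in front of the fence and left of the round pin. Fence: face at x = 0 from y = 0 to 120, 25 mm high, a foot 3 mm high behind it to x = 24.
- pin (a point): Foot of the stop's upright round steel pin on the board: hearth x = -10, y = -5; 10 mm across, 30 mm high. It also marks the left side of the bay's entrance: behind it runs the left rail, bay side at y = -10, 25 mm high, back to x = 117.
- right_rail (a point): Front end of the long right rail's bay side, on the board: hearth x = -120, y = -122. The rail runs from here along x to the back screen; 25 mm high, 3 mm thick, with a low foot outside to y = -146. From x = 3 back, a fixed screen 75 mm high stands on it.
- bay_end (a point): Middle of the back screen's face on the board: hearth x = 115, y = -66. The screen spans y -127 to 25 and is 75 mm high. The bay between the rails is 112 mm wide.
- brick: Loose pale fire brick, scorched on top: own x -53 to 54, own y -68 to 67, 30 mm high, 0.3 to 0.5 kg; too wide to grip, slides with 2 to 6 N. Origin: centre of underside. It starts crosswise (axes parallel to the hearth's within 6 degrees) left of the pin and in front of the fence, 5 to 45 mm short of the stop in x and y.
- brick_corner (a point): Foot of the brick's rear right corner (own x = 54, y = -68 mm): the one that goes into the stop and about which the brick is turned. Seated, it is at pivot_corner; as the brick swings round the pin it may creep some 30 mm along the fence to the left.
- brick_joint (a point): Point on the brick's top, 34 mm from its centre towards its own +y end (the left end at the start): where the bangle's joint belongs. Turned anticlockwise from above, this end faces the robot. The brick then lies 20 to 60 mm left of the entrance; square it to the right rail to pass the pin. Home: brick centre at hearth x = 47, y -69 to -64, its +y end 20 mm in front of the fence line.
- bangle: Loose steel-coloured round-wire bangle lying flat on the brick's top about its middle, 75 mm outside, wire 7 mm thick, 50 g. Origin at the centre of its underside; own +y points to the joint. Only friction holds it on the brick.
- bangle_joint (a point): The bangle's joint, with a tiny brass-coloured chip of solder on it: 34 mm from its centre, at the middle of the wire. It starts within about 7 mm of point brick_joint.
- wing (a joint): Hinge of the hearth's left side wing, rad: 0 is shut (a hard stop, pointing to hearth -x), growing to 1.4 as its free end swings left (+y). Starts 0.7 to 1.2; stays where it is left; 0.4 N at the free end moves it. Upright axis at hearth x = 112, y = 14. Bare sheet 3 mm thick, 4 to 98 mm out from the axis, from 12 to 74 mm above the board.
- wing_tip (a point): Free upright edge of the wing, 96 mm from the hinge axis, at half its height (51 mm above the table).
- torch: Bystander: black hand torch standing on its foot, 58 x 68 x 195 mm, right of the hearth; origin at the centre of its foot. Leave it alone.
- flux: Bystander: amber dropper bottle, 34 mm across, 94 mm high, right of the hearth's front; origin at the centre of its foot. Leave it alone.
Not all that is in view belongs to the job. What is shaped like the bangle but green is not meant.

How it is judged:
By the outcome, as a careful person would: the job done as asked, in the order asked, and still so for the second after the job is handed in, with the robot touching nothing.
It also fails if it takes over 72 s, if anything falls off the work surface, if the arm or the gripper's body presses on something with over 40 N, if the wrist force passes 120 N, or if a joint passes its speed limit or range.

## Working session

There is one attempt and no reset: what is moved stays moved. The work goes in short steps, Python scripts to look and compute and a tool call to move; the robot and the scene stay as the last step left them, time stands still between calls to the robot, and variables do not carry over. Pictures are saved under pics/ and viewed, and the job is handed in when it is done.

Besides the shell and the picture viewer there is one more tool, called after "Request:" as name(argument=value, ...), one argument or row to a line, values as JSON. carry_out: Moves the arm, as the interface text tells. Its arguments: {"type":"object","properties":{"motion":{"type":"array","items":{"type":"object","properties":{"tx":{"type":"number"},"ty":{"type":"number"},"tz":{"type":"number"},"twist":{"type":"number"}}}},"jaw":{"type":"number"}},"required":["motion"]}

```bash
ls; mkdir -p pics
python3 - <<'E'
from workcell import robot
import cv2
s=robot.state();print({k:s[k] for k in s})
for n in("scene","top"):
    d=robot.snapshot(n);cv2.imwrite(f"pics/{n}0.png",d["image"][:,:,::-1]);print(n,d["camera_matrix"],d["dist"],d["rvec"],d["tvec"])
E
```

```text
pics
{'time_s': 0.0, 'qpos': array([ 1.16591365e+00,  2.45797354e-01,  1.55904287e+00, -1.56026236e-05,
        1.33869095e+00, -1.74097894e-01]), 'dq': array([ 0.00092447,  0.00258517, -0.00202469, -0.00133697, -0.00063867,
        0.00079239]), 'tau': array([ 1.67651728e-03, -4.29511392e+01, -3.26131511e+01, -5.25494545e-05,
        5.36663094e-03, -3.81703535e-05]), 'tool_pos': array([148.4516458 , 632.23751227, 230.17550105]), 'ee_rot': array([-0.70174573,  0.7030625 , -0.08160299,  0.08122198]), 'ft_force': array([ 0.1799351 , -0.14058591,  0.64745834]), 'ft_torque': array([-0.01622164,  0.03449842,  0.00256125]), 'finger_gap': 85.70831511112097}
scene [[431.42568687   0.         257.06904315]
 [  0.         431.42568687 195.02722323]
 [  0.           0.           1.        ]] [-0.07434168  0.          0.          0.          0.        ] [ 2.14479405 -1.26184621  0.44153133] [-283.74421195  459.86132011  717.34341193]
top [[453.05088334   0.         249.67198233]
 [  0.         453.05088334 197.42543288]
 [  0.           0.           1.        ]] [0.05961133 0.         0.         0.         0.        ] [ 2.11857155 -2.15636497  0.19334709] [   8.09829854  599.83035019 1060.22728031]
```

View pics/scene0.png

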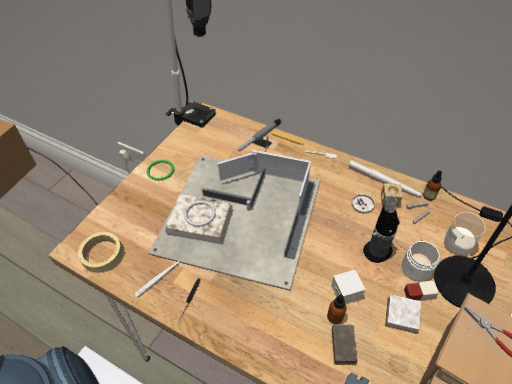

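View pics/top0.png

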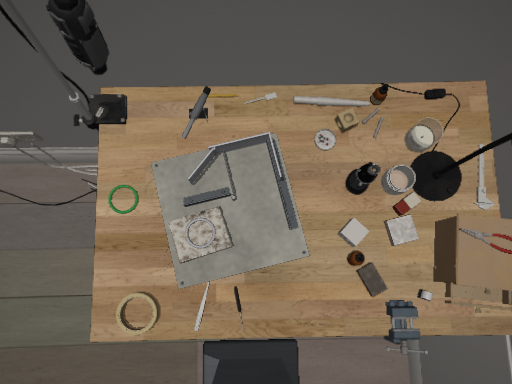

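Run:
```python
import cv2
i=cv2.imread("pics/top0.png");cv2.imwrite("pics/top0z.png",cv2.resize(i[60:310,180:450],None,fx=2.9,fy=2.4,interpolation=3) if 0 else cv2.resize(i[100:300,190:450],None,fx=3,fy=3,interpolation=2))
```

```text
(no output)
```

View pics/top0z.png

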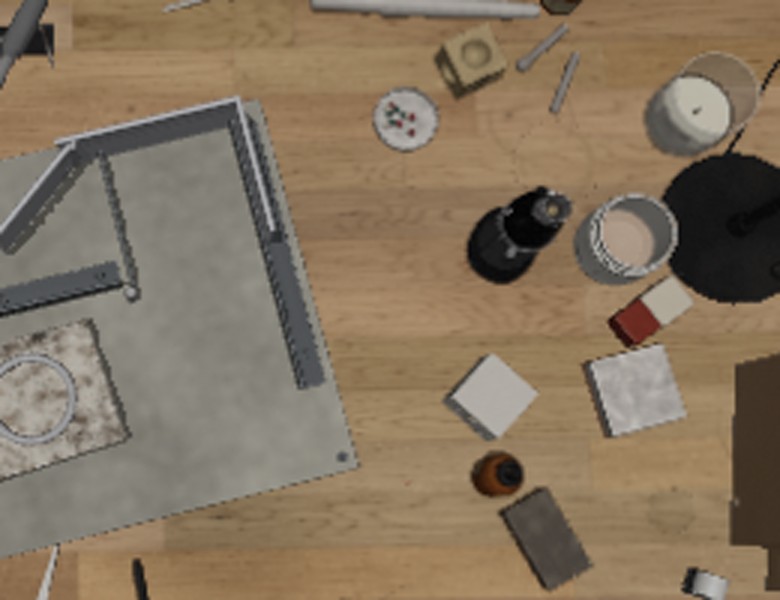

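```bash
cat > h.py <<'E'
import numpy as np,cv2
from workcell import robot
def snap(n,name):
    d=robot.snapshot(n);cv2.imwrite(f"pics/{name}.png",d["image"][:,:,::-1]);return d
def proj(d,P):
    return cv2.projectPoints(np.float64(P).reshape(-1,1,3),np.float64(d["rvec"]),np.float64(d["tvec"]),d["camera_matrix"],np.float64(d["dist"]))[0].reshape(-1,2)
def ray(d,px,z):
    px=np.float64(px).reshape(-1,1,2);u=cv2.undistortPoints(px,d["camera_matrix"],np.float64(d["dist"])).reshape(-1,2)
    R=cv2.Rodrigues(np.float64(d["rvec"]))[0];t=np.float64(d["tvec"]).ravel();c=-R.T@t
    v=np.c_[u,np.ones(len(u))]@R
    return c+v*((z-c[2])/v[:,2])[:,None]
def crop(img,x0,y0,x1,y1,f,name):
    cv2.imwrite(f"pics/{name}.png",cv2.resize(img[y0:y1,x0:x1,::-1],None,fx=f,fy=f,interpolation=cv2.INTER_CUBIC))
E
python3 - <<'E'
from h import *
for n in("scene","top"):
    d=snap(n,n+"1")
    R=cv2.Rodrigues(d["rvec"])[0];print(n,"cam",-R.T@d["tvec"])
    print(proj(d,[[0,0,0],[148,632,230],[400,0,0],[600,0,0],[600,200,0]]))
    if n=="top": 
        crop(d["image"],140,120,320,300,4,"t1z"); print(ray(d,[[152,163],[272,132],[309,254],[182,286]],8))
    else:
        crop(d["image"],145,140,330,290,4,"s1z")
E
```

```text
scene cam [  47.55143034 -316.73290138  839.03749192]
[[  93.61769739  459.93113483]
 [-114.26437347  186.13989044]
 [ 217.2396817   282.86713832]
 [ 261.65478869  218.93673201]
 [ 194.27551206  189.42293729]]
top cam [ 412.19568468   10.93887008 1146.26304835]
[[253.19854597 458.6333758 ]
 [-98.41514686 434.69445736]
 [249.96028178 280.20068055]
 [248.51170794 200.76152455]
 [170.21041222 202.07849293]]
[[ 701.2346869   246.26686142    8.        ]
 [ 779.59723352  -64.54021666    8.        ]
 [ 461.62250188 -148.34312741    8.        ]
 [ 389.49617672  167.13499578    8.        ]]
```

View pics/t1z.png

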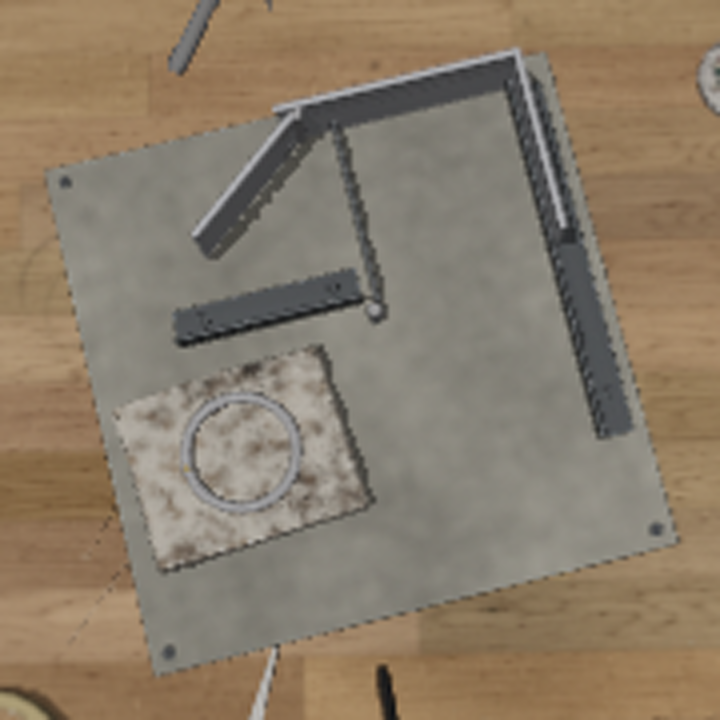

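View pics/s1z.png

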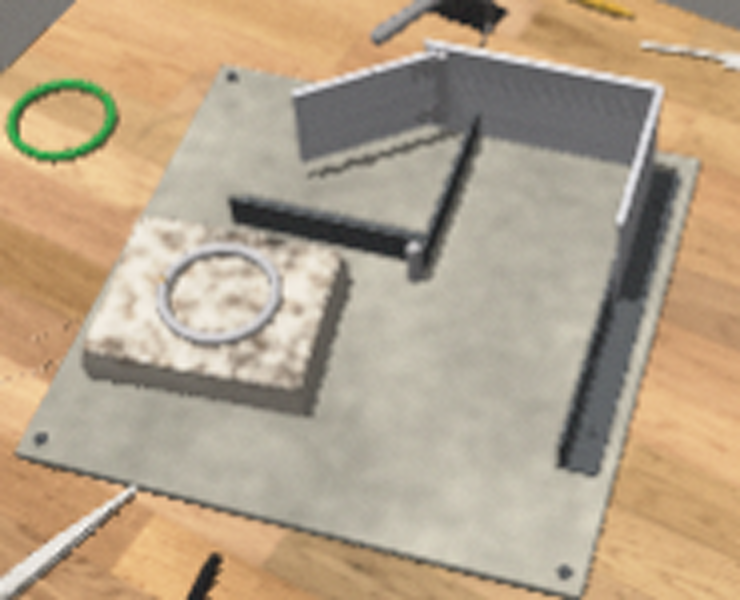

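```bash
cat >> h.py <<'E'
def fit(A,B):
    A=np.float64(A);B=np.float64(B);a=A-A.mean(0);b=B-B.mean(0)
    th=np.arctan2((a[:,0]*b[:,1]-a[:,1]*b[:,0]).sum(),(a*b).sum());c,s=np.cos(th),np.sin(th);R=np.array([[c,-s],[s,c]])
    t=B.mean(0)-R@A.mean(0);return th,t,R,np.linalg.norm(A@R.T+t-B,axis=1)
def tz(p,x0=140,y0=120,f=4): return (np.float64(p)+.5)/f-.5+[x0,y0]
E
python3 - <<'E'
from h import *
d=robot.snapshot("top")
W=ray(d,tz([[46,170],[548,54],[680,541],[155,676]]),8)[:,:2]
th,t,R,e=fit([[135,180],[135,-155],[-195,-155],[-195,180]],W);print("hearth",th,t,e)
pin=ray(d,tz([376,307]),38)[0,:2];print("pin top hearth",R.T@(pin-t))
B=ray(d,tz([[114,410],[322,345],[373,500],[165,572]]),38)[:,:2]
bt,b,Rb,e=fit([[54,67],[54,-68],[-53,-68],[-53,67]],B);print("brick",bt,b,e)
print("brick in hearth",R.T@(b-t),bt-th,"corner",R.T@(Rb@[54,-68]+b-t))
g=ray(d,tz([241,453]),41)[0,:2];print("bangle in brick",Rb.T@(g-b)); j=ray(d,tz([186,468]),41)[0,:2];print("joint brick",Rb.T@(j-b))
w=ray(d,tz([196,236]),82)[0,:2];hw=R.T@(w-t);print("wing tip",hw,np.hypot(*(hw-[112,14])),np.arctan2(hw[1]-14,-(hw[0]-112)))
s=robot.state();print(s["tool_pos"],s["time_s"])
# scene check
d=robot.snapshot("scene")
W2=ray(d,(np.float64([[228,70],[700,160],[583,598],[18,455]])+.5)/4-.5+[145,140],8)[:,:2];print("scene",fit([[135,180],[135,-155],[-195,-155],[-195,180]],W2))
E
```

```text
hearth 0.2249465770332771 [612.72355194  44.03483955] [1.23017763 2.57769048 2.34821467 0.91738475]
pin top hearth [-8.65250452 -5.12547071]
brick 0.3048778759271855 [513.81472875 119.23653761] [1.58097355 3.58092419 3.16126527 2.39432464]
brick in hearth [-79.64285571  95.36910522] 0.0799312988939084 corner [-20.38572478  31.89791149]
bangle in brick [2.41554228 0.41252428]
joint brick [ 4.31579604 34.76637898]
wing tip [51.35810249 89.98350703] 97.2159095756674 0.8972193324244453
[148.60138947 632.52501932 230.74480223] 0.25
scene (np.float64(0.22896277800654222), array([613.18889363,  44.27272358]), array([[ 0.97390233, -0.22696749],
       [ 0.22696749,  0.97390233]]), array([5.64305218, 2.90460647, 2.85055195, 1.76773166]))
```

```bash
cat >> h.py <<'E'
TH=0.226;T=np.array([612.8,44.1]);RH=np.array([[np.cos(TH),-np.sin(TH)],[np.sin(TH),np.cos(TH)]])
def rot(q):
    from scipy.spatial.transform import Rotation as S
    return S.from_quat([q[1],q[2],q[3],q[0]]).as_matrix()
def H2W(p): return RH@np.float64(p)+T
def W2H(p): return RH.T@(np.float64(p)-T)
def where():
    s=robot.state();M=rot(s["ee_rot"]);a=lambda v:np.arctan2(v[1],v[0])-TH
    print("t",round(s["time_s"],2),"TCP world",s["tool_pos"].round(1),"hearth",W2H(s["tool_pos"][:2]).round(1),"z",round(s["tool_pos"][2],1),"ang x,z in hearth",round(a(M[:,0]),3),round(a(M[:,2]),3),"F",s["ft_force"].round(1),"gap",round(s["finger_gap"],1),"q",s["qpos"].round(2),"tilt",M[:,1].round(3))
    return s,M
def go(hx,hy,z=None):
    s,M=where();w=np.r_[H2W([hx,hy]),s["tool_pos"][2] if z is None else z];print("to",(hx,hy,z),"tool cm",(M.T@(w-s["tool_pos"])/10).round(2))
E
python3 - <<'E'
from h import *
go(-165,95,130)
E
```

```text
t 0.3 TCP world [148.6 632.6 230.9] hearth [-320.5  677.5] z 230.9 ang x,z in hearth -0.457 1.114 F [ 0.1  1.  -0.5] gap 85.3 q [ 1.17  0.25  1.56 -0.    1.34 -0.17] tilt [-0.    -0.001 -1.   ]
to (-165, 95, 130) tool cm [ 39.65  10.12 -45.42]
```

Request:
carry_out(
  motion=[
    {"tx": 1.5,"tz": -1.7},
    {"tx": 2.8,"tz": -3.2,"ty": 0.5},
    {"tx": 2.8,"tz": -3.2,"ty": 0.7},
    {"tx": 2.8,"tz": -3.2,"ty": 0.7},
    {"tx": 2.8,"tz": -3.2,"ty": 0.7},
    {"tx": 2.8,"tz": -3.2,"ty": 0.7},
    {"tx": 2.8,"tz": -3.2,"ty": 0.7},
    {"tx": 2.8,"tz": -3.2,"ty": 0.7},
    {"tx": 2.8,"tz": -3.2,"ty": 0.7},
    {"tx": 2.8,"tz": -3.2,"ty": 0.7},
  ],
)

```text
invalid input
```

Request:
carry_out(
  motion=[
    {"tx": 2.8,"tz": -3.2,"ty": 0.7},
    {"tx": 2.8,"tz": -3.2,"ty": 0.7},
    {"tx": 2.8,"tz": -3.2,"ty": 0.7},
    {"tx": 2.8,"tz": -3.2,"ty": 0.7},
    {"tx": 1.5,"tz": -1.8,"ty": 0.5},
    {"twist": -0.12},
    {"twist": -0.12},
    {"twist": -0.12},
    {"twist": -0.097},
    {},
  ],
)

```text
invalid input
```

Run:
```python
from h import *
go(-165,90,14)
```

```text
t 0.3 TCP world [148.6 632.6 230.9] hearth [-320.5  677.5] z 230.9 ang x,z in hearth -0.457 1.114 F [ 0.1  1.  -0.5] gap 85.3 q [ 1.17  0.25  1.56 -0.    1.34 -0.17] tilt [-0.    -0.001 -1.   ]
to (-165, 90, 14) tool cm [ 39.87  21.72 -45.86]
```

Request:
carry_out(
  motion=[
    {"tx": 1.5,"ty": 0,"tz": -1.7,"twist": 0},
    {"tx": 2.8,"ty": 0.5,"tz": -3.2,"twist": 0},
    {"tx": 2.8,"ty": 0.7,"tz": -3.2,"twist": 0},
    {"tx": 2.8,"ty": 0.7,"tz": -3.2,"twist": 0},
    {"tx": 2.8,"ty": 0.7,"tz": -3.2,"twist": 0},
    {"tx": 2.8,"ty": 0.7,"tz": -3.2,"twist": 0},
    {"tx": 2.8,"ty": 0.7,"tz": -3.2,"twist": 0},
    {"tx": 2.8,"ty": 0.7,"tz": -3.2,"twist": 0},
    {"tx": 2.8,"ty": 0.7,"tz": -3.2,"twist": 0},
    {"tx": 2.8,"ty": 0.7,"tz": -3.2,"twist": 0},
  ],
)

```text
time_s: 1.3
tool_pos: [339.4, 273.3, 170.3]
ee_rot: [0.703, -0.702, 0.081, -0.082]
ft_force: [0.4, 0.6, -0.0]
finger_gap: 85.1
```

Request:
carry_out(
  motion=[
    {"tx": 2.8,"ty": 0.7,"tz": -3.2,"twist": 0},
    {"tx": 2.8,"ty": 0.7,"tz": -3.2,"twist": 0},
    {"tx": 2.8,"ty": 0.7,"tz": -3.2,"twist": 0},
    {"tx": 2.8,"ty": 0.7,"tz": -3.2,"twist": 0},
    {"tx": 1.5,"ty": 0.5,"tz": -1.8,"twist": 0},
    {"tx": 0,"ty": 0,"tz": 0,"twist": -0.12},
    {"tx": 0,"ty": 0,"tz": 0,"twist": -0.12},
    {"tx": 0,"ty": 0,"tz": 0,"twist": -0.12},
    {"tx": 0,"ty": 0,"tz": 0,"twist": -0.097},
    {"tx": 0,"ty": 0,"tz": 0,"twist": 0},
  ],
)

```text
time_s: 2.3
tool_pos: [429.1, 103.6, 137.4]
ee_rot: [-0.703, 0.703, 0.08, -0.08]
ft_force: [0.8, 0.4, 0.1]
finger_gap: 85.9
```

Run:
```python
from h import *
go(-165,90,14)
```

```text
t 2.3 TCP world [429.1 103.6 137.4] hearth [-165.7   99.1] z 137.4 ang x,z in hearth -0.0 1.571 F [0.8 0.4 0.1] gap 85.9 q [-0.02 -0.15  2.15 -0.    1.14 -1.82] tilt [ 0. -0. -1.]
to (-165, 90, 14) tool cm [ 0.07 12.34 -0.91]
```

Request:
carry_out(
  motion=[
    {"tx": 0,"ty": 3.5,"tz": -0.5,"twist": 0},
    {"tx": 0,"ty": 4,"tz": -0.4,"twist": 0},
    {"tx": 0,"ty": 3,"tz": 0,"twist": 0},
    {"tx": 0,"ty": 1.5,"tz": 0,"twist": 0},
    {"tx": 0.5,"ty": 0.4,"tz": 0,"twist": 0},
    {"tx": 0.4,"ty": 0,"tz": 0,"twist": 0},
    {"tx": 0.4,"ty": 0,"tz": 0,"twist": 0},
    {"tx": 0.4,"ty": 0,"tz": 0,"twist": 0},
    {"tx": 0.3,"ty": 0,"tz": 0,"twist": 0},
    {"tx": 0.3,"ty": 0,"tz": 0,"twist": 0},
  ],
)

```text
time_s: 3.3
tool_pos: [453.8, 100.1, 13.8]
ee_rot: [-0.703, 0.703, 0.08, -0.08]
ft_force: [-4.6, -0.3, 4.0]
finger_gap: 85.3
```

Run:
```python
from h import *
where()
d=snap("top","t2");crop(d["image"],140,120,320,300,4,"t2z")
d=snap("scene","s2");crop(d["image"],145,130,330,290,4,"s2z")
```

```text
t 3.3 TCP world [453.8 100.1  13.8] hearth [-142.4   90.2] z 13.8 ang x,z in hearth 0.001 1.571 F [-4.6 -0.3  4. ] gap 85.3 q [-0.03  0.15  2.13 -0.    0.86 -1.82] tilt [-0. -0. -1.]
```

View pics/t2z.png

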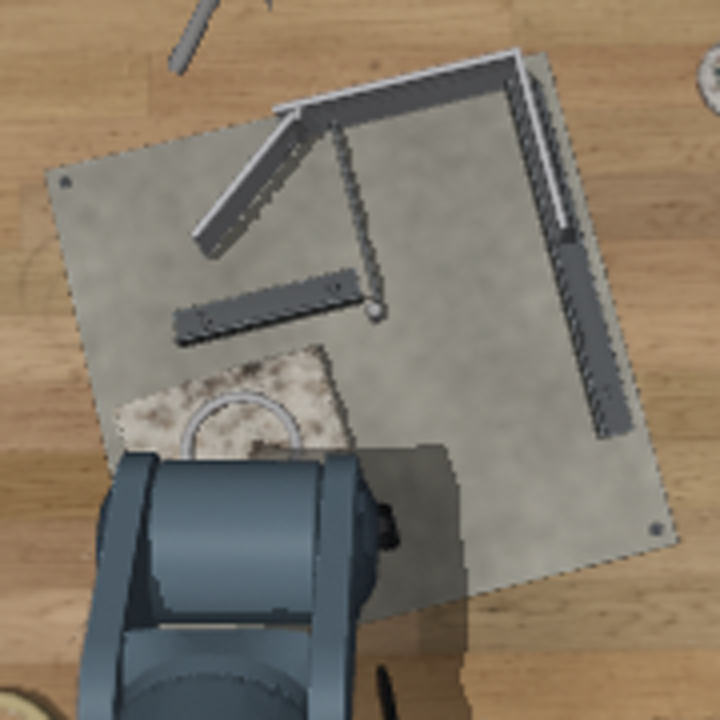

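View pics/s2z.png

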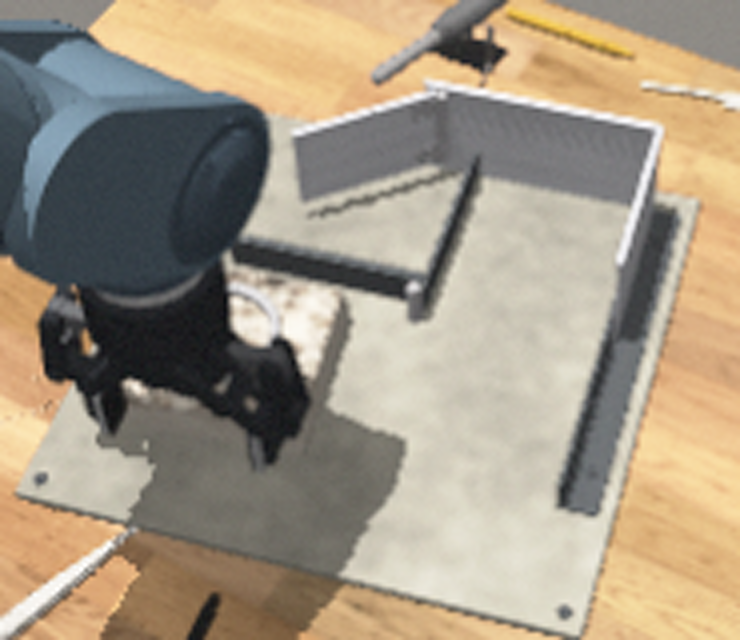

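Request:
carry_out(
  motion=[
    {"tx": 0.3,"ty": 0,"tz": 0,"twist": 0},
    {"tx": 0.3,"ty": 0,"tz": 0,"twist": 0},
    {"tx": 0.3,"ty": 0,"tz": 0,"twist": 0},
    {"tx": 0.3,"ty": 0,"tz": 0,"twist": 0},
    {"tx": 0.3,"ty": 0,"tz": 0,"twist": 0},
    {"tx": 0.3,"ty": 0,"tz": 0,"twist": 0},
  ],
)

```text
time_s: 4.0
tool_pos: [471.3, 104.0, 13.1]
ee_rot: [-0.703, 0.703, 0.08, -0.08]
ft_force: [-2.3, -1.2, -1.3]
finger_gap: 85.5
```

Run:
```python
from h import *
where()
d=snap("top","t3");crop(d["image"],140,120,320,300,4,"t3z")
```

```text
t 4.0 TCP world [471.3 104.   13.1] hearth [-124.5   90.1] z 13.1 ang x,z in hearth -0.0 1.571 F [-2.3 -1.2 -1.3] gap 85.5 q [-0.02  0.19  2.09 -0.    0.87 -1.81] tilt [-0. -0. -1.]
```

View pics/t3z.png

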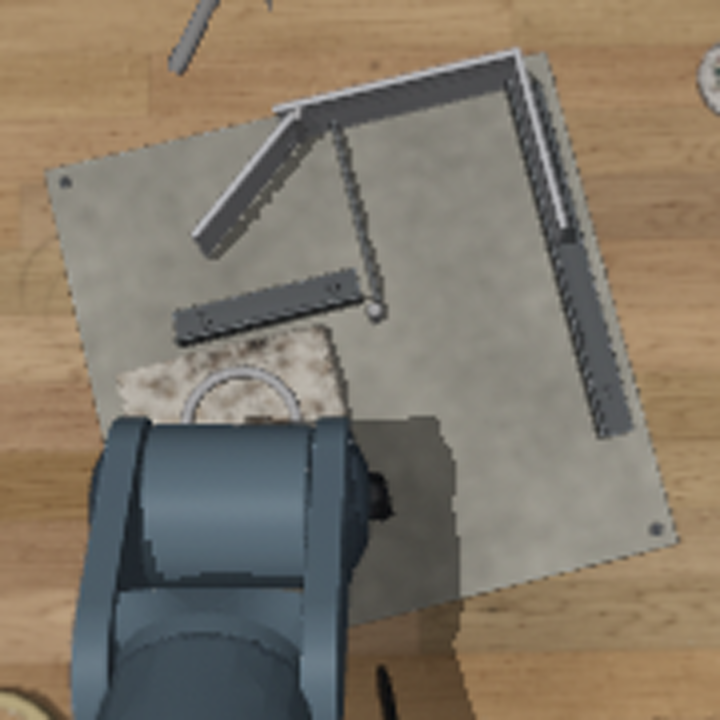

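Request:
carry_out(
  motion=[
    {"tx": 0.25,"ty": 0,"tz": 0,"twist": 0},
    {"tx": 0.2,"ty": 0,"tz": 0,"twist": 0},
    {"tx": 0.2,"ty": 0,"tz": 0,"twist": 0},
    {"tx": 0,"ty": 0,"tz": 0,"twist": 0},
  ],
)

```text
time_s: 4.45
tool_pos: [477.9, 105.5, 13.4]
ee_rot: [0.703, -0.703, -0.08, 0.079]
ft_force: [-1.2, -0.9, -1.1]
finger_gap: 85.3
```

Run:
```python
from h import *
where()
```

```text
t 4.45 TCP world [477.9 105.5  13.4] hearth [-117.7   90.1] z 13.4 ang x,z in hearth 0.0 1.571 F [-1.2 -0.9 -1.1] gap 85.3 q [-0.01  0.2   2.07  0.    0.87 -1.81] tilt [ 0.001  0.    -1.   ]
```

Request:
carry_out(
  motion=[
    {"tx": 0.1,"ty": 0,"tz": 0,"twist": 0},
    {"tx": 0.1,"ty": 0,"tz": 0,"twist": 0},
    {"tx": 0.1,"ty": 0,"tz": 0,"twist": 0},
  ],
)

```text
time_s: 4.75
tool_pos: [480.2, 106.2, 13.4]
ee_rot: [-0.703, 0.703, 0.08, -0.08]
ft_force: [-6.6, -1.5, 3.3]
finger_gap: 85.2
```

Run:
```python
from h import *
where()
d=snap("scene","s3");crop(d["image"],145,130,330,290,4,"s3z")
```

```text
t 4.75 TCP world [480.2 106.2  13.4] hearth [-115.3   90.2] z 13.4 ang x,z in hearth 0.0 1.571 F [-6.6 -1.5  3.3] gap 85.2 q [-0.01  0.21  2.06 -0.    0.87 -1.81] tilt [-0. -0. -1.]
```

View pics/s3z.png

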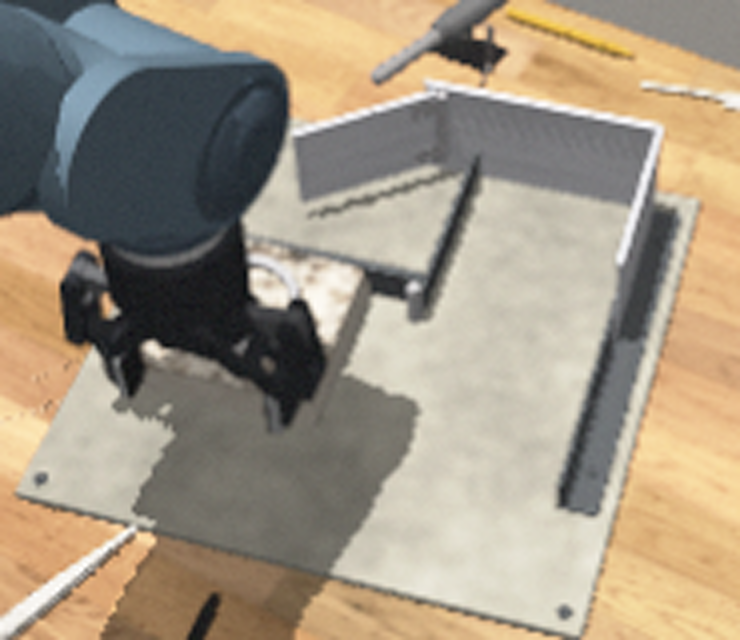

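Request:
carry_out(
  motion=[
    {"tx": 0.1,"ty": 0,"tz": 0,"twist": 0},
    {"tx": 0.1,"ty": 0,"tz": 0,"twist": 0},
  ],
)

```text
time_s: 5.0
tool_pos: [480.1, 106.3, 13.0]
ee_rot: [-0.702, 0.703, 0.078, -0.082]
ft_force: [-13.7, -4.7, 9.0]
finger_gap: 85.5
```

Request:
carry_out(
  motion=[
    {"tx": -1,"ty": 0,"tz": 0,"twist": 0},
    {"tx": -2,"ty": 0,"tz": 0,"twist": 0},
    {"tx": -2,"ty": -2,"tz": 0,"twist": 0},
    {"tx": -1,"ty": -4,"tz": 2,"twist": 0},
    {"tx": 0,"ty": -2,"tz": 4,"twist": 0},
    {"tx": 0,"ty": 0,"tz": 4,"twist": 0},
    {"tx": 0,"ty": 0,"tz": 2,"twist": 0.14},
    {"tx": 0,"ty": 0,"tz": 0,"twist": 0.14},
    {"tx": 0,"ty": 0,"tz": 0,"twist": 0.14},
    {"tx": 0,"ty": 0,"tz": 0,"twist": 0.14},
  ],
  jaw=-0.4,
)

```text
time_s: 6.0
tool_pos: [397.7, 210.7, 93.9]
ee_rot: [0.698, -0.696, 0.118, -0.12]
ft_force: [-0.7, 0.1, 1.0]
finger_gap: 60.1
```

Request:
carry_out(
  motion=[
    {"tx": 0,"ty": 0,"tz": 0,"twist": 0.14},
    {"tx": 0,"ty": 0,"tz": 0,"twist": 0.14},
    {"tx": 0,"ty": 0,"tz": 0,"twist": 0.14},
    {"tx": 0,"ty": 0,"tz": 0,"twist": 0.14},
    {"tx": 0,"ty": 0,"tz": 0,"twist": 0.14},
    {"tx": 0,"ty": 0,"tz": 0,"twist": 0.14},
    {"tx": 0,"ty": 0,"tz": 0,"twist": 0.14},
    {"tx": 0,"ty": 0,"tz": 0,"twist": 0.03},
  ],
)

```text
time_s: 6.8
tool_pos: [397.8, 210.4, 93.8]
ee_rot: [0.554, -0.552, 0.44, -0.442]
ft_force: [-0.6, 0.1, 0.3]
finger_gap: 60.1
```

Run:
```python
from h import *
go(-60,198,13)
d=snap("top","t4");crop(d["image"],140,120,320,300,4,"t4z")
```

```text
t 6.8 TCP world [397.8 210.4  93.8] hearth [-172.3  210.3] z 93.8 ang x,z in hearth -1.573 -0.002 F [-0.6  0.1  0.3] gap 60.1 q [ 0.23 -0.05  2.15  0.    1.04  0.01] tilt [ 0.003  0.001 -1.   ]
to (-60, 198, 13) tool cm [ 1.2   8.12 11.2 ]
```

View pics/t4z.png

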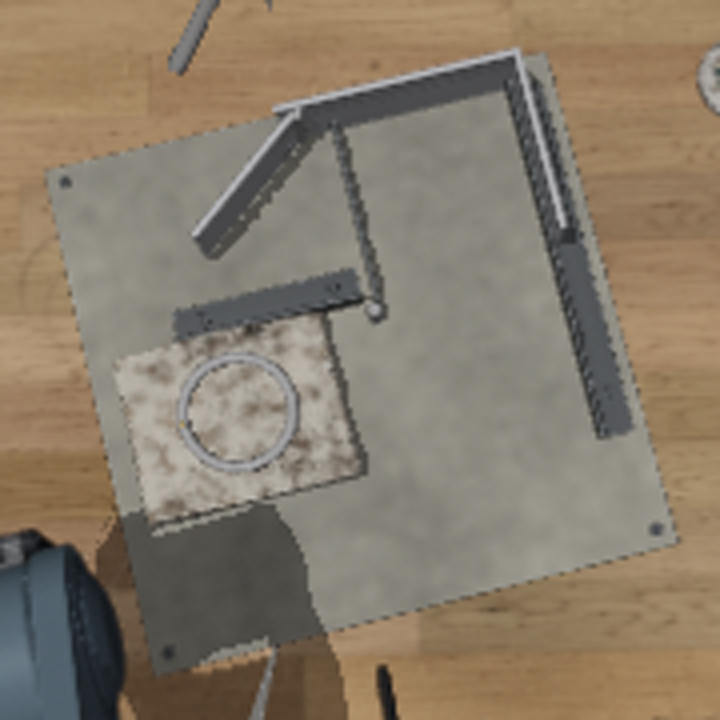

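```bash
cat >> h.py <<'E'
def brick(px,cen=None,joint=None):
    d=robot.snapshot("top")
    B=ray(d,tz(px),38)[:,:2]
    th,b,R,e=fit([[54,67],[54,-68],[-53,-68],[-53,67]],B)
    print("brick hearth",W2H(b).round(1),"yaw",round(th-TH,3),"corner",W2H(R@[54,-68]+b).round(1),"err",e.round(1))
    if cen is not None: print("bangle in brick",(R.T@(ray(d,tz(cen),41)[0,:2]-b)).round(1))
    if joint is not None: print("joint in brick",(R.T@(ray(d,tz(joint),43)[0,:2]-b)).round(1))
E
python3 - <<'E'
from h import *
brick([[112,360],[327,312],[366,474],[152,524]],[239,412],[182,423])
E
```

```text
brick hearth [-55.5  92.6] yaw -0.007 corner [-2.  24.3] err [1.3 2.6 1.2 3. ]
bangle in brick [ 3. -1.]
joint in brick [ 4.3 34. ]
```

Request:
carry_out(
  motion=[
    {"tx": 0.2,"ty": 0,"tz": 3.5,"twist": 0},
    {"tx": 0.5,"ty": 0,"tz": 4,"twist": 0},
    {"tx": 0.5,"ty": 2,"tz": 3.2,"twist": 0},
    {"tx": 0,"ty": 3.5,"tz": 0.5,"twist": 0},
    {"tx": 0,"ty": 2.2,"tz": 0,"twist": 0},
    {"tx": 1,"ty": 0.4,"tz": 0,"twist": 0},
    {"tx": 0.8,"ty": 0,"tz": 0,"twist": 0},
    {"tx": 0.5,"ty": 0,"tz": 0,"twist": 0},
    {"tx": 0.3,"ty": 0,"tz": 0,"twist": 0},
    {"tx": 0.3,"ty": 0,"tz": 0,"twist": 0},
  ],
)

```text
time_s: 7.9
tool_pos: [516.2, 195.7, 13.9]
ee_rot: [0.554, -0.552, 0.44, -0.441]
ft_force: [-1.7, 5.0, 3.9]
finger_gap: 59.7
```

Request:
carry_out(
  motion=[
    {"tx": 0.3,"ty": 0,"tz": 0,"twist": 0},
    {"tx": 0.3,"ty": 0,"tz": 0,"twist": 0},
    {"tx": 0.3,"ty": 0,"tz": 0,"twist": 0},
    {"tx": 0.3,"ty": 0,"tz": 0,"twist": 0},
    {"tx": 0.3,"ty": 0,"tz": 0,"twist": 0},
  ],
)

```text
time_s: 8.4
tool_pos: [519.4, 181.8, 13.8]
ee_rot: [0.554, -0.552, 0.44, -0.44]
ft_force: [-2.9, 6.5, 5.6]
finger_gap: 59.4
```

Run:
```python
from h import *
go(-60,146,13)
d=snap("top","t5");crop(d["image"],140,120,320,300,4,"t5z")
```

```text
t 8.4 TCP world [519.4 181.8  13.8] hearth [-60.1 155.1] z 13.8 ang x,z in hearth -1.57 0.001 F [-2.9  6.5  5.6] gap 59.4 q [ 0.13  0.32  1.92  0.    0.9  -0.1 ] tilt [ 0.002  0.002 -1.   ]
to (-60, 146, 13) tool cm [0.91 0.08 0.01]
```

View pics/t5z.png

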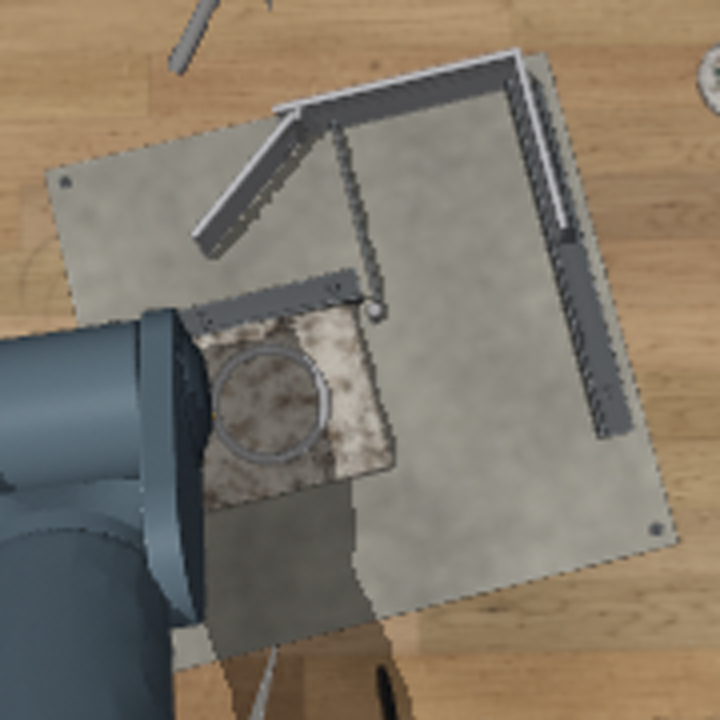

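Request:
carry_out(
  motion=[
    {"tx": 0.2,"ty": 0,"tz": 0,"twist": 0},
    {"tx": 0.2,"ty": 0,"tz": 0,"twist": 0},
    {"tx": 0.1,"ty": 0,"tz": 0,"twist": 0},
    {"tx": 0.1,"ty": 0,"tz": 0,"twist": 0},
  ],
)

```text
time_s: 8.85
tool_pos: [520.8, 175.9, 13.8]
ee_rot: [0.554, -0.552, 0.44, -0.44]
ft_force: [-2.1, 5.5, 4.3]
finger_gap: 60.1
```

Request:
carry_out(
  motion=[
    {"tx": 0.1,"ty": 0,"tz": 0,"twist": 0},
    {"tx": 0.1,"ty": 0,"tz": 0,"twist": 0},
  ],
)

```text
time_s: 9.05
tool_pos: [520.9, 175.0, 13.8]
ee_rot: [0.555, -0.552, 0.441, -0.44]
ft_force: [-3.8, 13.5, 5.9]
finger_gap: 59.7
```

Request:
carry_out(
  motion=[
    {"tx": 0.1,"ty": 0,"tz": 0,"twist": 0},
  ],
)

```text
time_s: 9.15
tool_pos: [520.8, 174.8, 13.8]
ee_rot: [0.555, -0.552, 0.441, -0.439]
ft_force: [-4.4, 17.9, 6.2]
finger_gap: 59.9
```

Run:
```python
from h import *
go(-60,146,13)
d=snap("scene","s6");crop(d["image"],145,130,330,290,4,"s6z")
```

```text
t 9.15 TCP world [520.8 174.8  13.8] hearth [-60.3 148. ] z 13.8 ang x,z in hearth -1.57 0.001 F [-4.4 17.9  6.2] gap 59.9 q [ 0.11  0.32  1.92  0.01  0.9  -0.12] tilt [ 0.001  0.005 -1.   ]
to (-60, 146, 13) tool cm [0.2  0.08 0.03]
```

View pics/s6z.png

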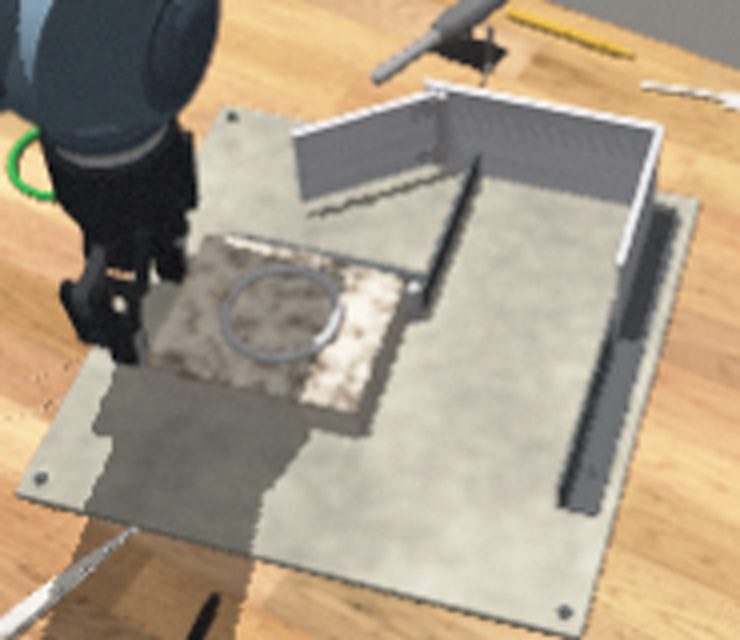

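Request:
carry_out(
  motion=[
    {"tx": -0.5,"ty": 0,"tz": 0,"twist": 0},
    {"tx": -1,"ty": 0,"tz": -0.5,"twist": 0},
    {"tx": 0,"ty": 0,"tz": -1,"twist": 0},
    {"tx": 0,"ty": 0,"tz": -1,"twist": 0},
    {"tx": 0,"ty": 0,"tz": -0.5,"twist": 0},
    {"tx": 0,"ty": 0,"tz": 0,"twist": 0},
  ],
  jaw=1,
)

```text
time_s: 9.8
tool_pos: [486.8, 179.4, 12.0]
ee_rot: [-0.553, 0.554, -0.44, 0.44]
ft_force: [-0.2, -0.4, 0.7]
finger_gap: -0.0
```

```bash
cat > plan.py <<'E'
from h import *
def pose(th,s=90,off=12.5,cmax=30):
    u=np.array([np.cos(th),np.sin(th)]);n=np.array([-u[1],u[0]])
    d=min((10+5*np.sin(th))/max(np.cos(th),1e-3),30)
    c=np.array([-10,-5])+5*n+d*u
    return c+(135+off)*n-s*u,c
if __name__=="__main__":
    go(-90,160,13)
    pr=None
    for th in np.arange(0,1.6,.1):
        p,c=pose(th);u=np.array([np.cos(th),np.sin(th)]);n=np.array([-u[1],u[0]])
        print(round(th,2),p.round(1),c.round(1),(None if pr is None else ((p-pr)@-n).round(1)),(None if pr is None else ((p-pr)@u).round(1)));pr=p
E
python3 plan.py
```

```text
t 9.8 TCP world [486.8 179.4  12. ] hearth [-92.5 160.1] z 12.0 ang x,z in hearth -1.57 0.001 F [-0.2 -0.4  0.7] gap -0.0 q [ 0.13  0.26  2.   -0.    0.88 -0.09] tilt [-0.001 -0.    -1.   ]
to (-90, 160, 13) tool cm [ 0.01 -0.1   0.25]
0.0 [-90.  147.5] [0. 0.] None None
0.1 [-104.3  138.8] [0. 1.] 7.2 -15.1
0.2 [-117.5  128.8] [0.  2.1] 7.2 -15.0
0.3 [-129.6  117.6] [0.  3.3] 7.1 -14.8
0.4 [-140.3  105.5] [0.  4.7] 7.0 -14.7
0.5 [-149.7   92.5] [0.  6.2] 6.9 -14.5
0.6 [-157.6   78.8] [0.  7.9] 6.8 -14.2
0.7 [-163.9   64.8] [-0. 10.] 6.7 -13.8
0.8 [-168.5   50.7] [ 0.  12.5] 6.5 -13.4
0.9 [-171.5   36.8] [ 0.  15.6] 6.3 -12.7
1.0 [-172.7   23.8] [ 0.  19.8] 6.0 -11.7
1.1 [-173.1   10.7] [-0.8 24. ] 5.6 -11.8
1.2 [-173.9   -5.7] [-3.8 24.8] 5.2 -15.5
1.3 [-173.  -22.] [-6.8 25.2] 5.2 -15.5
1.4 [-170.5  -38.2] [-9.8 25.4] 5.2 -15.5
1.5 [-166.4  -54.1] [-12.9  25.3] 5.2 -15.5
```

Run:
```python
from h import *
d=snap("top","t7");crop(d["image"],140,120,320,300,4,"t7z")
```

```text
(no output)
```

View pics/t7z.png

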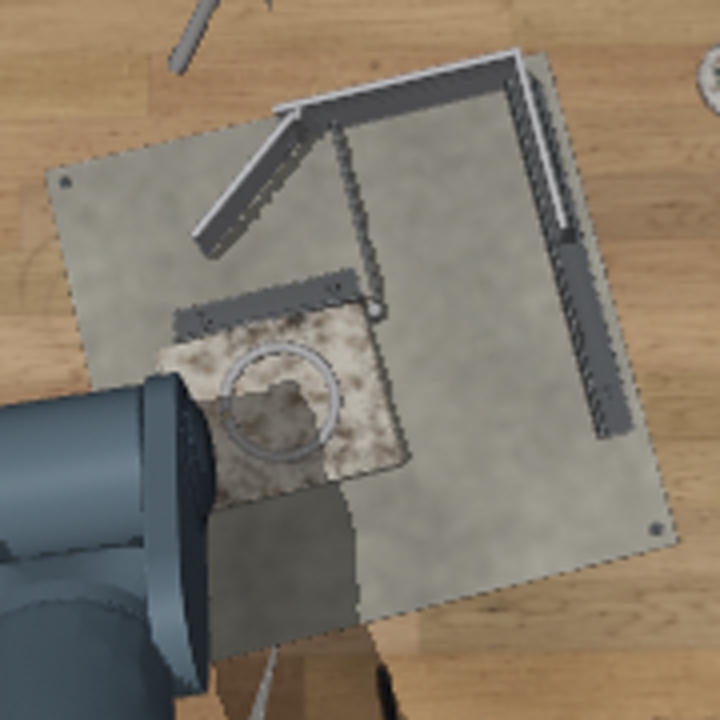

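Request:
carry_out(
  motion=[
    {"tx": 0.7,"ty": 0,"tz": 0.2,"twist": 0},
    {"tx": 0.3,"ty": 0,"tz": 0,"twist": 0},
    {"tx": 0.25,"ty": 0,"tz": -0.2,"twist": -0.015},
    {"tx": 0.25,"ty": 0,"tz": -0.4,"twist": -0.025},
    {"tx": 0.3,"ty": 0,"tz": -0.5,"twist": -0.035},
    {"tx": 0.32,"ty": 0,"tz": -0.58,"twist": -0.04},
    {"tx": 0.32,"ty": 0,"tz": -0.58,"twist": -0.04},
    {"tx": 0.32,"ty": 0,"tz": -0.58,"twist": -0.04},
    {"tx": 0.32,"ty": 0,"tz": -0.58,"twist": -0.04},
  ],
)

```text
time_s: 10.75
tool_pos: [466.4, 139.8, 12.4]
ee_rot: [0.602, -0.601, 0.372, -0.372]
ft_force: [0.3, 2.1, -0.1]
finger_gap: -0.3
```

Run:
```python
from h import *
where()
d=snap("top","t8");crop(d["image"],140,120,320,300,4,"t8z")
d=snap("scene","s8");crop(d["image"],145,130,330,290,4,"s8z")
```

```text
t 10.75 TCP world [466.4 139.8  12.4] hearth [-121.2  126.1] z 12.4 ang x,z in hearth -1.333 0.238 F [ 0.3  2.1 -0.1] gap -0.3 q [ 0.06  0.2   2.08  0.    0.87 -0.41] tilt [ 0.     0.001 -1.   ]
```

View pics/t8z.png

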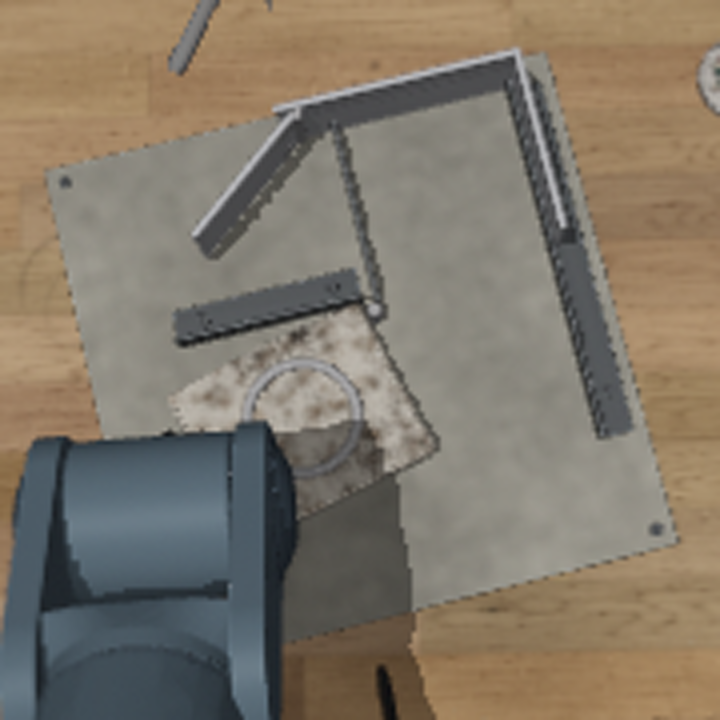

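View pics/s8z.png

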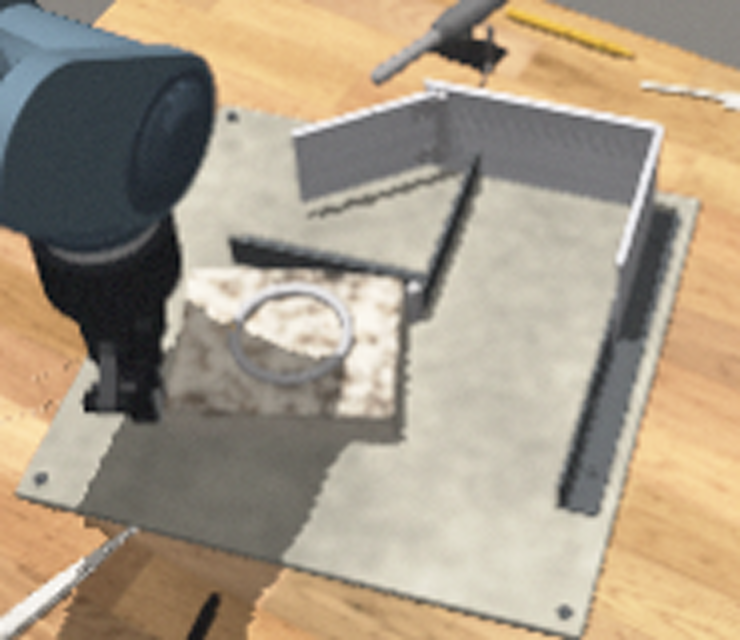

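Request:
carry_out(
  motion=[
    {"tx": 0.32,"ty": 0,"tz": -0.57,"twist": -0.04},
    {"tx": 0.32,"ty": 0,"tz": -0.57,"twist": -0.04},
    {"tx": 0.32,"ty": 0,"tz": -0.57,"twist": -0.04},
    {"tx": 0.32,"ty": 0,"tz": -0.57,"twist": -0.04},
    {"tx": 0.32,"ty": 0,"tz": -0.57,"twist": -0.04},
    {"tx": 0.32,"ty": 0,"tz": -0.57,"twist": -0.04},
    {"tx": 0.32,"ty": 0,"tz": -0.57,"twist": -0.04},
    {"tx": 0.32,"ty": 0,"tz": -0.57,"twist": -0.04},
    {"tx": 0.32,"ty": 0,"tz": -0.57,"twist": -0.04},
    {"tx": 0.32,"ty": 0,"tz": -0.57,"twist": -0.04},
  ],
)

```text
time_s: 11.85
tool_pos: [440.0, 80.6, 12.3]
ee_rot: [0.663, -0.663, 0.245, -0.245]
ft_force: [-0.8, 1.7, -0.7]
finger_gap: -0.1
```

Run:
```python
from h import *
where()
d=snap("top","t9");crop(d["image"],140,120,320,300,4,"t9z")
d=snap("scene","s9");crop(d["image"],145,130,330,290,4,"s9z")
```

```text
t 11.85 TCP world [440.   80.6  12.3] hearth [-160.2   74.3] z 12.3 ang x,z in hearth -0.934 0.637 F [-0.8  1.7 -0.7] gap -0.1 q [-0.07  0.11  2.17  0.    0.85 -0.94] tilt [-0.     0.001 -1.   ]
```

View pics/t9z.png

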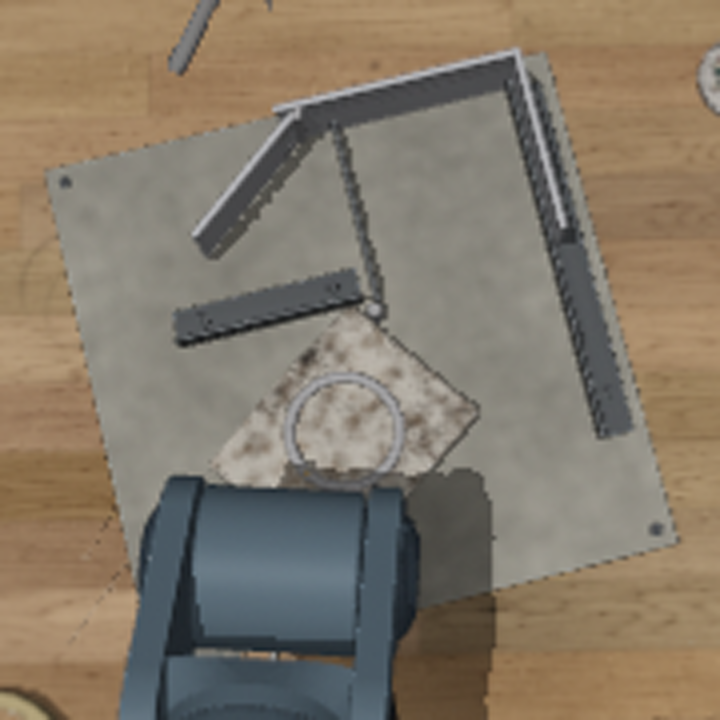

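View pics/s9z.png

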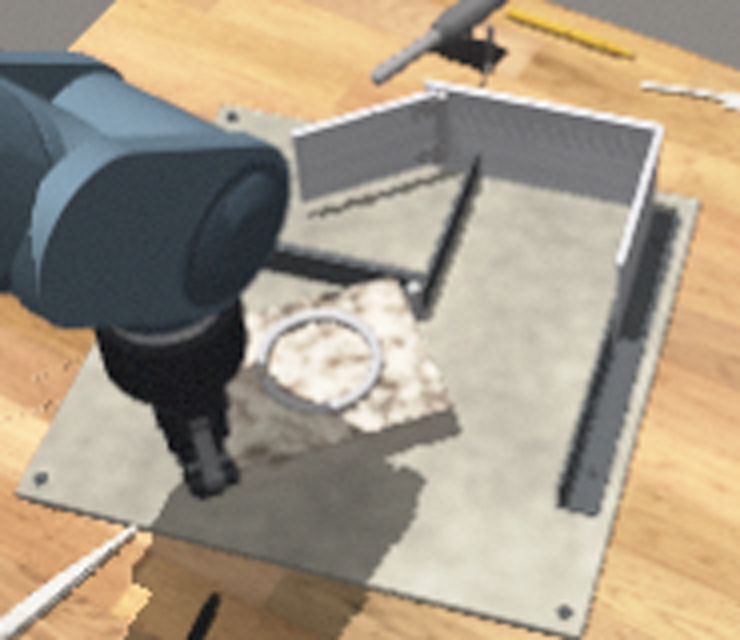

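Request:
carry_out(
  motion=[
    {"tx": 0.32,"ty": 0,"tz": -0.53,"twist": -0.04},
    {"tx": 0.32,"ty": 0,"tz": -0.53,"twist": -0.04},
    {"tx": 0.31,"ty": 0,"tz": -0.52,"twist": -0.04},
    {"tx": 0.31,"ty": 0,"tz": -0.52,"twist": -0.04},
    {"tx": 0.31,"ty": 0,"tz": -0.5,"twist": -0.04},
    {"tx": 0.3,"ty": 0,"tz": -0.5,"twist": -0.04},
    {"tx": 0.3,"ty": 0,"tz": -0.48,"twist": -0.04},
    {"tx": 0.3,"ty": 0,"tz": -0.48,"twist": -0.04},
  ],
)

```text
time_s: 12.75
tool_pos: [438.7, 33.5, 12.2]
ee_rot: [0.694, -0.694, 0.137, -0.136]
ft_force: [-1.3, 1.4, -0.3]
finger_gap: 0.1
```

Run:
```python
from h import *
where()
d=snap("top","t10");crop(d["image"],140,120,320,300,4,"t10z")
d=snap("scene","s10");crop(d["image"],145,130,330,290,4,"s10z")
```

```text
t 12.75 TCP world [438.7  33.5  12.2] hearth [-172.1   28.7] z 12.2 ang x,z in hearth -0.615 0.956 F [-1.3  1.4 -0.3] gap 0.1 q [-0.18  0.1   2.19  0.    0.85 -1.37] tilt [-0.001  0.001 -1.   ]
```

View pics/t10z.png

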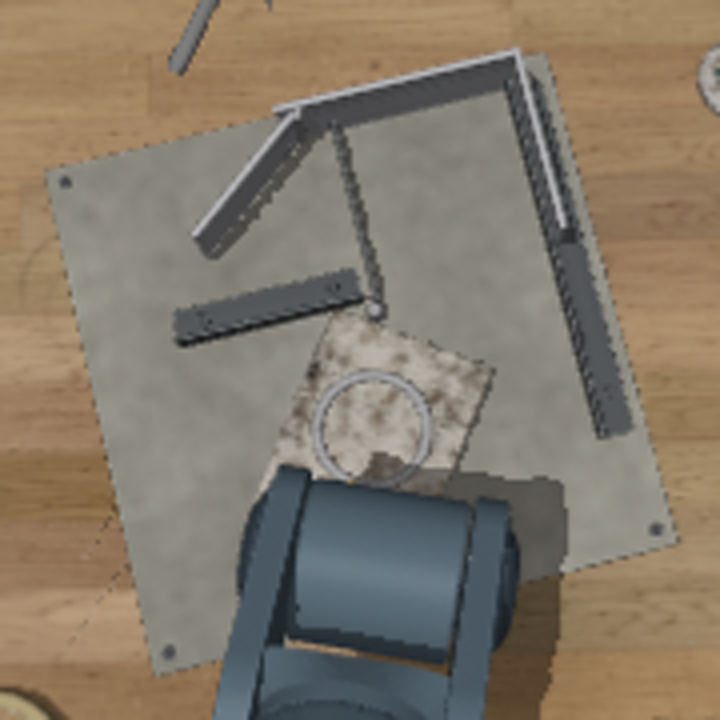

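View pics/s10z.png

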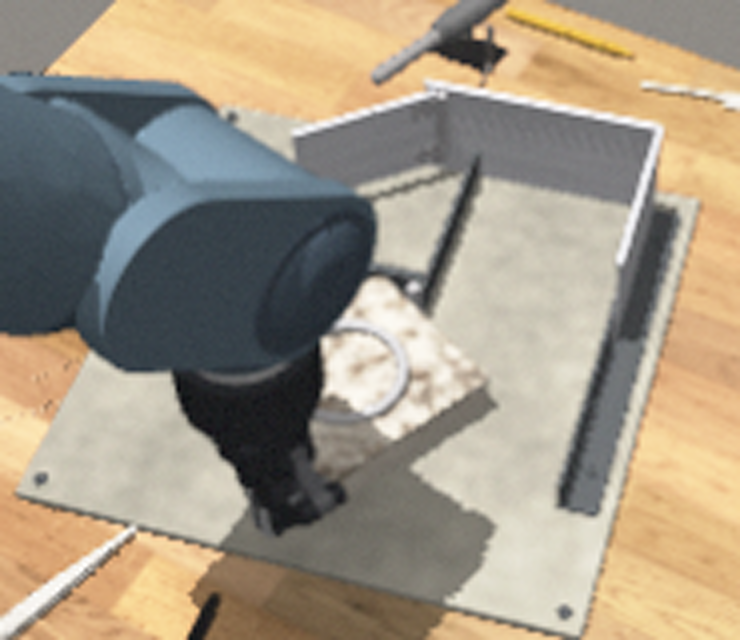

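Request:
carry_out(
  motion=[
    {"tx": 0.28,"ty": 0,"tz": -0.55,"twist": -0.04},
    {"tx": 0.27,"ty": 0,"tz": -0.55,"twist": -0.04},
    {"tx": 0.26,"ty": 0,"tz": -0.56,"twist": -0.04},
    {"tx": 0.26,"ty": 0,"tz": -0.57,"twist": -0.04},
    {"tx": 0.26,"ty": 0,"tz": -0.57,"twist": -0.04},
    {"tx": 0.26,"ty": 0,"tz": -0.58,"twist": -0.04},
    {"tx": 0.26,"ty": 0,"tz": -0.58,"twist": -0.04},
    {"tx": 0.26,"ty": 0,"tz": -0.58,"twist": -0.04},
  ],
)

```text
time_s: 13.65
tool_pos: [447.8, -15.5, 12.0]
ee_rot: [0.707, -0.707, 0.025, -0.024]
ft_force: [-1.5, 1.8, 1.0]
finger_gap: 0.1
```

Run:
```python
from h import *
where()
d=snap("top","t11");crop(d["image"],140,120,320,300,4,"t11z")
d=snap("scene","s11");crop(d["image"],145,130,330,290,4,"s11z")
```

```text
t 13.65 TCP world [447.8 -15.5  12. ] hearth [-174.2  -21.1] z 12.0 ang x,z in hearth -0.295 1.276 F [-1.5  1.8  1. ] gap 0.1 q [-0.29  0.12  2.17  0.    0.85 -1.79] tilt [-0.001  0.001 -1.   ]
```

View pics/t11z.png

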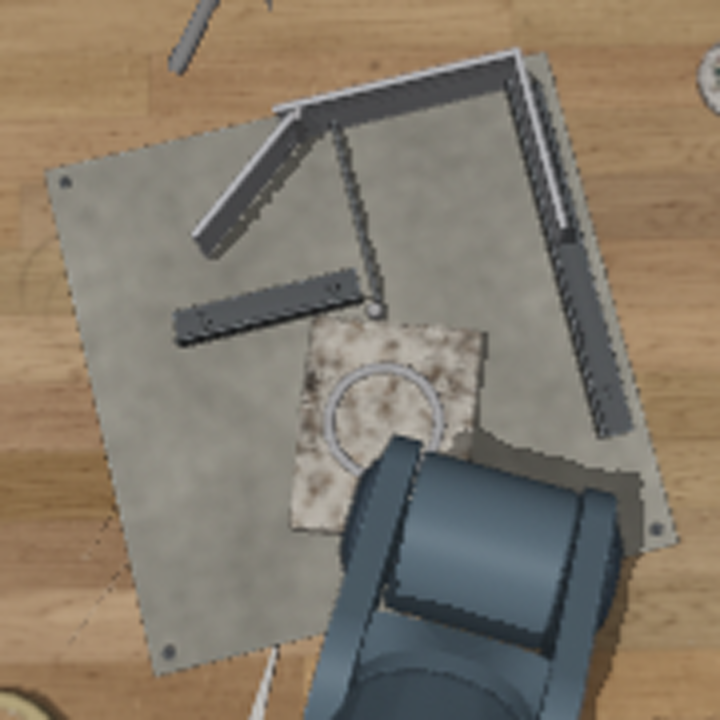

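View pics/s11z.png

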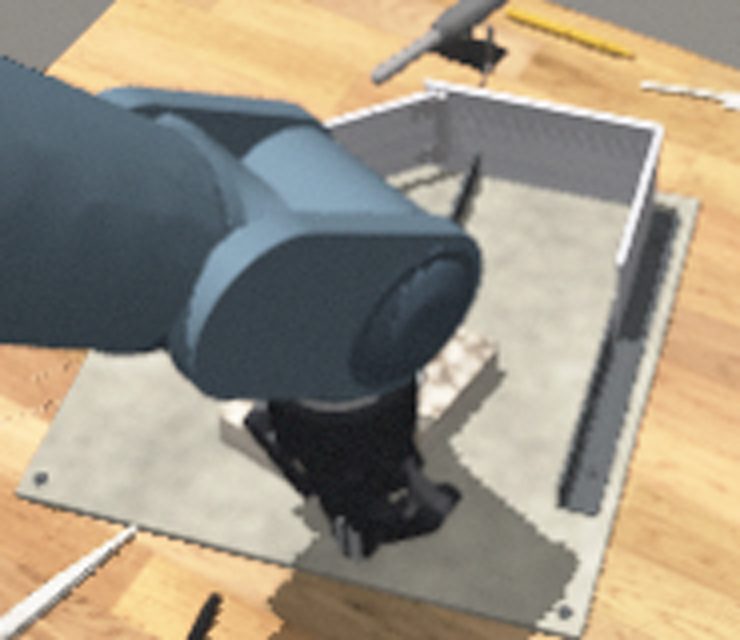

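Run:
```python
from h import *
d=robot.snapshot("top")
for p in ([313,316],[487,332],[291,527]): print(W2H(ray(d,tz(p),38)[0,:2]))
```

```text
[-4.86447771 34.04753888]
[-40.55009671 -68.16697189]
[-128.04650909   76.86471462]
```

Request:
carry_out(
  motion=[
    {"tx": -0.6,"ty": 0,"tz": 0.3,"twist": 0},
    {"tx": -0.2,"ty": 0,"tz": 1.3,"twist": 0},
    {"tx": 0,"ty": 0,"tz": 0.9,"twist": 0},
    {"tx": 0.5,"ty": 0,"tz": 0,"twist": 0},
    {"tx": 0.3,"ty": 0,"tz": 0,"twist": 0},
    {"tx": 0.2,"ty": 0,"tz": -0.3,"twist": -0.03},
    {"tx": 0.23,"ty": 0,"tz": -0.5,"twist": -0.04},
    {"tx": 0.23,"ty": 0,"tz": -0.55,"twist": -0.04},
    {"tx": 0.23,"ty": 0,"tz": -0.55,"twist": -0.04},
  ],
)

```text
time_s: 14.7
tool_pos: [456.7, -9.6, 11.6]
ee_rot: [0.707, -0.706, -0.027, 0.031]
ft_force: [-8.7, 2.3, 5.9]
finger_gap: -0.3
```

Run:
```python
from h import *
where()
d=snap("top","t12");crop(d["image"],140,120,320,300,4,"t12z")
```

```text
t 14.7 TCP world [456.7  -9.6  11.6] hearth [-164.2  -17.3] z 11.6 ang x,z in hearth -0.143 1.428 F [-8.7  2.3  5.9] gap -0.3 q [-0.27  0.14  2.15 -0.    0.86 -1.92] tilt [-0.006  0.002 -1.   ]
```

View pics/t12z.png

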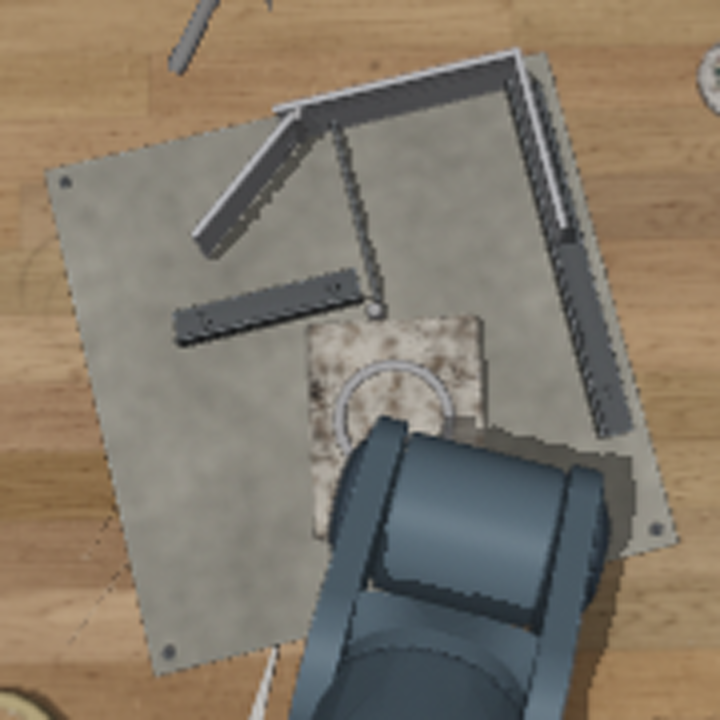

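Request:
carry_out(
  motion=[
    {"tx": 0.2,"ty": 0,"tz": -0.7,"twist": -0.03},
    {"tx": 0.2,"ty": 0,"tz": -0.7,"twist": -0.03},
    {"tx": 0.22,"ty": 0,"tz": -0.7,"twist": -0.03},
    {"tx": 0.22,"ty": 0,"tz": -0.6,"twist": -0.03},
    {"tx": 0.22,"ty": 0,"tz": -0.5,"twist": -0.02},
  ],
)

```text
time_s: 15.25
tool_pos: [471.5, -40.2, 11.4]
ee_rot: [0.703, -0.702, -0.076, 0.081]
ft_force: [-9.9, 0.5, 6.0]
finger_gap: -0.2
```

Run:
```python
from h import *
where()
d=snap("top","t13");crop(d["image"],140,120,320,300,4,"t13z")
```

```text
t 15.25 TCP world [471.5 -40.2  11.4] hearth [-156.6  -50.5] z 11.4 ang x,z in hearth -0.004 1.567 F [-9.9  0.5  6. ] gap -0.2 q [-0.32  0.18  2.11 -0.    0.87 -2.12] tilt [-0.006  0.001 -1.   ]
```

View pics/t13z.png

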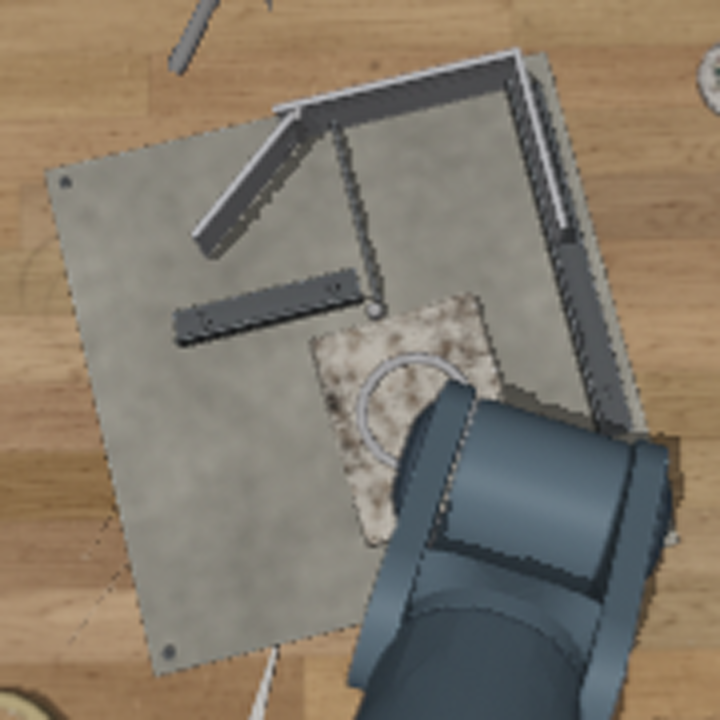

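Request:
carry_out(
  motion=[
    {"tx": -1,"ty": 0,"tz": 0,"twist": 0},
    {"tx": -2,"ty": -1,"tz": 0,"twist": 0},
    {"tx": -1,"ty": -4,"tz": 1,"twist": 0},
    {"tx": 0,"ty": -3,"tz": 3.5,"twist": 0},
    {"tx": 0,"ty": 0,"tz": 4,"twist": 0},
    {"tx": 1,"ty": 0,"tz": 4,"twist": 0},
    {"tx": 3.5,"ty": 0,"tz": 1,"twist": 0},
    {"tx": 4,"ty": 0,"tz": 0,"twist": 0},
    {"tx": 3,"ty": 0,"tz": 0,"twist": 0.12},
    {"tx": 0,"ty": 0,"tz": 0,"twist": 0.14},
  ],
  jaw=-0.6,
)

```text
time_s: 16.3
tool_pos: [520.7, 108.6, 93.3]
ee_rot: [0.707, -0.707, 0.014, -0.017]
ft_force: [-0.7, -0.2, -0.3]
finger_gap: 68.3
```

Request:
carry_out(
  motion=[
    {"tx": 0,"ty": 0,"tz": 0,"twist": 0.14},
    {"tx": 0,"ty": 0,"tz": 0,"twist": 0.14},
    {"tx": 0,"ty": 0,"tz": 0,"twist": 0.14},
    {"tx": 0,"ty": 0,"tz": 0,"twist": 0.14},
    {"tx": 0,"ty": 0,"tz": 0,"twist": 0.14},
    {"tx": 0,"ty": 0,"tz": 0,"twist": 0.14},
    {"tx": 0,"ty": 0,"tz": 0,"twist": 0.14},
    {"tx": 0,"ty": 0,"tz": 0,"twist": 0.14},
    {"tx": 0,"ty": 0,"tz": 0,"twist": 0.14},
    {"tx": 0,"ty": 0,"tz": 0,"twist": 0.05},
  ],
)

```text
time_s: 17.3
tool_pos: [517.2, 107.9, 92.5]
ee_rot: [0.552, -0.551, 0.442, -0.443]
ft_force: [0.5, 0.6, -0.2]
finger_gap: 67.9
```

Run:
```python
from h import *
go(-84,60,12)
d=snap("top","t14");crop(d["image"],140,120,320,300,4,"t14z")
```

```text
t 17.3 TCP world [517.2 107.9  92.5] hearth [-78.9  83.6] z 92.5 ang x,z in hearth -1.579 -0.008 F [ 0.5  0.6 -0.2] gap 67.9 q [-0.01  0.14  1.96  0.    1.04 -0.23] tilt [ 0.001  0.    -1.   ]
to (-84, 60, 12) tool cm [ 2.37  8.05 -0.5 ]
```

View pics/t14z.png

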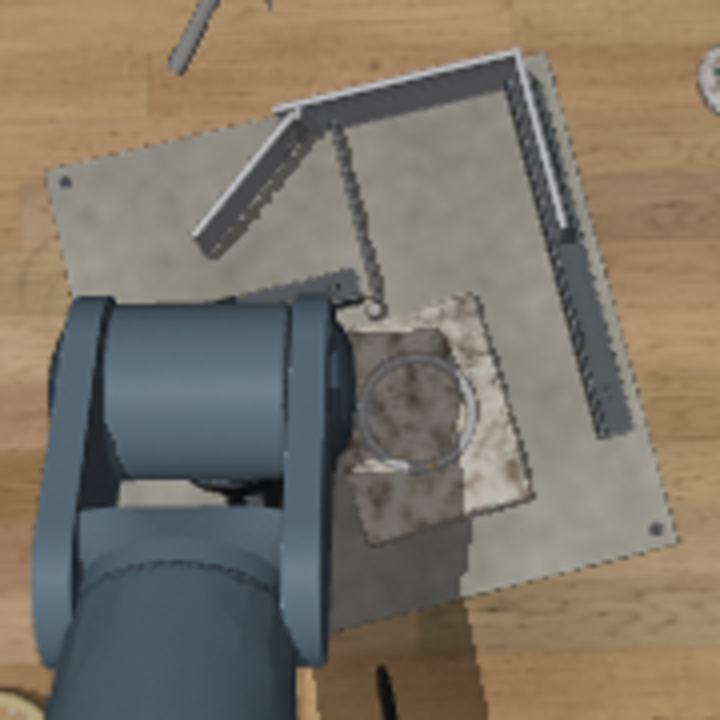

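Run:
```python
from h import *
# own: (54,67)=BL now front-left (370,547); (54,-68)=rear-left (312,340); (-53,-68)=rear-right(474,294); (-53,67)=front-right(535,496)
brick([[370,547],[312,340],[474,294],[535,496]],[418,415])
```

```text
brick hearth [-83.4 -17.2] yaw 1.613 corner [-17.8  39.6] err [1.5 2.2 2.4 2.8]
bangle in brick [ 2.8 -2.8]
```

Request:
carry_out(
  motion=[
    {"tx": 0,"ty": 3.5,"tz": -0.5,"twist": 0},
    {"tx": 0,"ty": 3,"tz": 0,"twist": 0},
    {"tx": 0,"ty": 1.5,"tz": 0,"twist": 0},
    {"tx": 1.2,"ty": 0,"tz": 0,"twist": 0},
    {"tx": 0.8,"ty": 0,"tz": 0,"twist": 0},
    {"tx": 0.4,"ty": 0,"tz": 0,"twist": 0},
    {"tx": 0.3,"ty": 0,"tz": 0,"twist": 0},
    {"tx": 0.3,"ty": 0,"tz": 0,"twist": 0},
    {"tx": 0.4,"ty": 0,"tz": 0,"twist": 0},
    {"tx": 0.4,"ty": 0,"tz": 0,"twist": 0},
  ],
)

```text
time_s: 18.4
tool_pos: [521.3, 70.2, 13.0]
ee_rot: [0.553, -0.552, 0.441, -0.442]
ft_force: [0.2, 5.6, 2.9]
finger_gap: 68.1
```

Request:
carry_out(
  motion=[
    {"tx": 0.4,"ty": 0,"tz": 0,"twist": 0},
    {"tx": 0.4,"ty": 0,"tz": 0,"twist": 0},
    {"tx": 0.4,"ty": 0,"tz": 0,"twist": 0},
    {"tx": 0.4,"ty": 0,"tz": 0,"twist": 0},
    {"tx": 0.4,"ty": 0,"tz": 0,"twist": 0},
    {"tx": 0.3,"ty": 0,"tz": 0,"twist": 0},
  ],
)

```text
time_s: 19.0
tool_pos: [525.4, 47.8, 12.6]
ee_rot: [0.552, -0.552, 0.442, -0.441]
ft_force: [-1.9, 5.9, 5.1]
finger_gap: 68.1
```

Run:
```python
from h import *
go(-84,-2,12)
d=snap("top","t15");crop(d["image"],140,120,320,300,4,"t15z")
```

```text
t 19.0 TCP world [525.4  47.8  12.6] hearth [-84.3  23.2] z 12.6 ang x,z in hearth -1.575 -0.004 F [-1.9  5.9  5.1] gap 68.1 q [-0.12  0.28  1.97  0.    0.89 -0.35] tilt [-0.001  0.001 -1.   ]
to (-84, -2, 12) tool cm [2.52 0.05 0.04]
```

View pics/t15z.png

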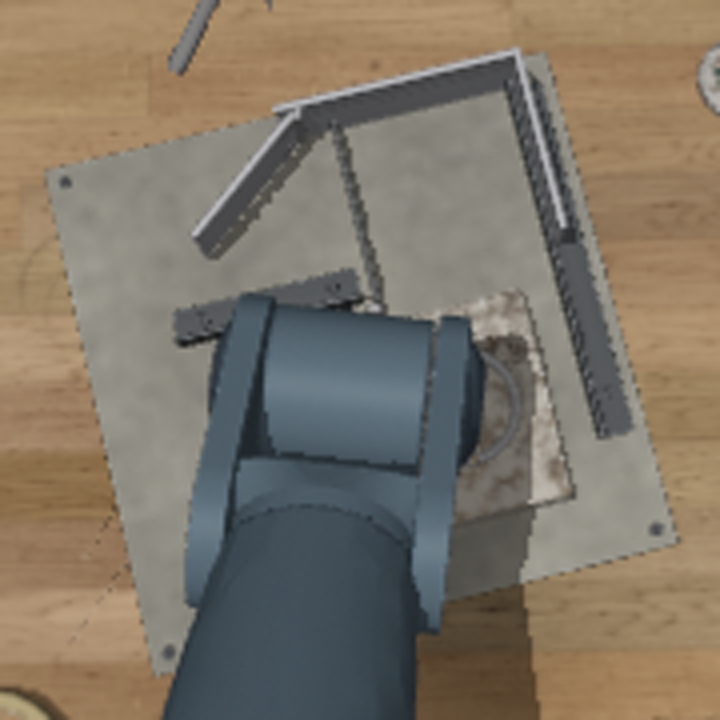

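Request:
carry_out(
  motion=[
    {"tx": 0.4,"ty": 0,"tz": 0,"twist": 0},
    {"tx": 0.4,"ty": 0,"tz": 0,"twist": 0},
    {"tx": 0.4,"ty": 0,"tz": 0,"twist": 0},
    {"tx": 0.4,"ty": 0,"tz": 0,"twist": 0},
    {"tx": 0.3,"ty": 0,"tz": 0,"twist": 0},
    {"tx": 0.2,"ty": 0,"tz": 0,"twist": 0},
  ],
)

```text
time_s: 19.65
tool_pos: [530.0, 27.3, 12.4]
ee_rot: [0.552, -0.552, 0.442, -0.441]
ft_force: [-1.2, 6.2, 4.0]
finger_gap: 68.7
```

Request:
carry_out(
  motion=[
    {"tx": 0.15,"ty": 0,"tz": 0,"twist": 0},
    {"tx": 0.15,"ty": 0,"tz": 0,"twist": 0},
  ],
)

```text
time_s: 19.85
tool_pos: [530.6, 24.5, 12.4]
ee_rot: [0.552, -0.552, 0.442, -0.441]
ft_force: [-0.8, 5.0, 5.1]
finger_gap: 68.4
```

Run:
```python
from h import *
go(-84,-2,12)
d=snap("top","t16");crop(d["image"],140,120,320,300,4,"t16z")
```

```text
t 19.85 TCP world [530.6  24.5  12.4] hearth [-84.5  -0.7] z 12.4 ang x,z in hearth -1.575 -0.004 F [-0.8  5.   5.1] gap 68.4 q [-0.17  0.29  1.96  0.    0.89 -0.39] tilt [-0.001  0.001 -1.   ]
to (-84, -2, 12) tool cm [0.13 0.04 0.05]
```

View pics/t16z.png

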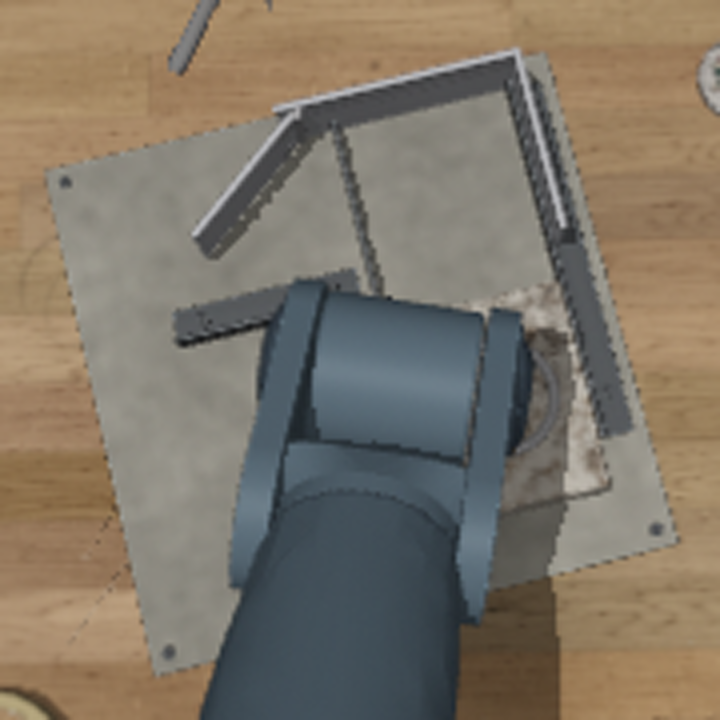

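Request:
carry_out(
  motion=[
    {"tx": 0.1,"ty": 0,"tz": 0,"twist": 0},
    {"tx": 0.1,"ty": 0,"tz": 0,"twist": 0},
  ],
)

```text
time_s: 20.1
tool_pos: [530.7, 23.7, 12.4]
ee_rot: [0.553, -0.552, 0.443, -0.44]
ft_force: [-2.9, 14.4, 7.7]
finger_gap: 68.3
```

Request:
carry_out(
  motion=[
    {"tx": 0.1,"ty": 0,"tz": 0,"twist": 0},
    {"tx": 0.1,"ty": 0,"tz": 0,"twist": 0},
  ],
)

```text
time_s: 20.3
tool_pos: [530.5, 23.6, 12.4]
ee_rot: [0.553, -0.551, 0.444, -0.439]
ft_force: [-5.1, 22.4, 12.0]
finger_gap: 68.7
```

Request:
carry_out(
  motion=[
    {"tx": -0.6,"ty": 0,"tz": 0,"twist": 0},
    {"tx": -2,"ty": 0,"tz": 0,"twist": 0},
    {"tx": -1,"ty": -3,"tz": 0,"twist": 0},
    {"tx": 0,"ty": -4,"tz": -2,"twist": 0},
    {"tx": 0,"ty": -1,"tz": -4,"twist": 0},
    {"tx": 0,"ty": 0,"tz": -4,"twist": -0.06},
    {"tx": 0,"ty": 0,"tz": -1.5,"twist": -0.14},
    {"tx": 0,"ty": 0,"tz": 0,"twist": -0.14},
    {"tx": 0,"ty": 0,"tz": 0,"twist": -0.14},
    {"tx": 0,"ty": 0,"tz": 0,"twist": -0.14},
  ],
  jaw=-0.2,
)

```text
time_s: 21.3
tool_pos: [411.3, 28.5, 92.1]
ee_rot: [-0.661, 0.662, -0.25, 0.25]
ft_force: [0.4, 0.3, 0.5]
finger_gap: 51.2
```

Request:
carry_out(
  motion=[
    {"tx": 0,"ty": 0,"tz": 0,"twist": -0.14},
    {"tx": 0,"ty": 0,"tz": 0,"twist": -0.14},
    {"tx": 0,"ty": 0,"tz": 0,"twist": -0.14},
    {"tx": 0,"ty": 0,"tz": 0,"twist": -0.14},
    {"tx": 0,"ty": 0,"tz": 0,"twist": -0.14},
    {"tx": 0,"ty": 0,"tz": 0,"twist": -0.14},
    {"tx": 0,"ty": 0,"tz": 0,"twist": -0.105},
    {"tx": 0,"ty": 0,"tz": 0,"twist": 0},
  ],
)

```text
time_s: 22.1
tool_pos: [411.4, 28.6, 91.9]
ee_rot: [-0.703, 0.703, 0.076, -0.076]
ft_force: [0.3, -0.9, 0.8]
finger_gap: 51.4
```

Run:
```python
from h import *
go(-180,-68,12)
d=snap("top","t17");crop(d["image"],140,120,320,300,4,"t17z")
```

```text
t 22.1 TCP world [411.4  28.6  91.9] hearth [-199.7   30. ] z 91.9 ang x,z in hearth -0.01 1.561 F [ 0.3 -0.9  0.8] gap 51.4 q [-0.21 -0.15  2.24 -0.    1.05 -1.99] tilt [-0.001 -0.001 -1.   ]
to (-180, -68, 12) tool cm [ 2.08  8.   -9.78]
```

View pics/t17z.png

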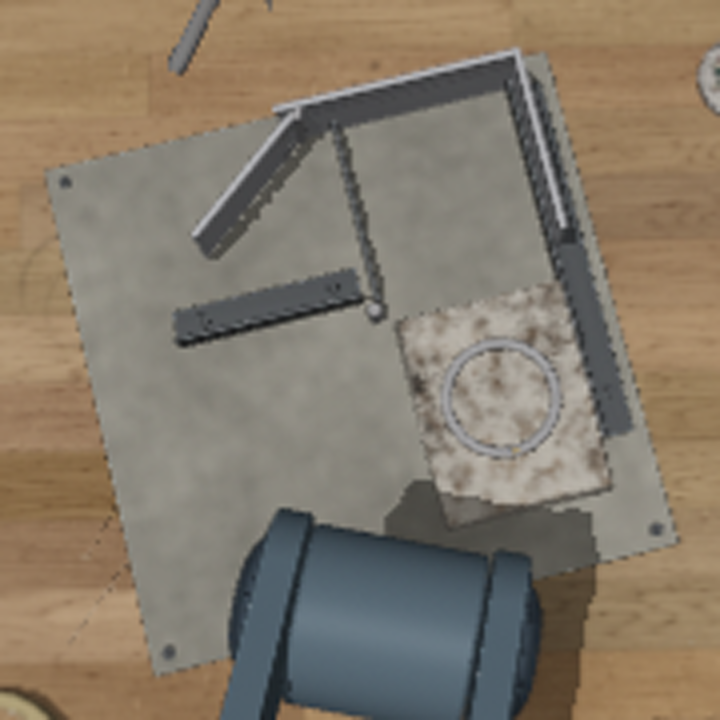

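Request:
carry_out(
  motion=[
    {"tx": 0,"ty": 0,"tz": -3,"twist": -0.01},
    {"tx": 0,"ty": 1,"tz": -4,"twist": 0},
    {"tx": 0,"ty": 3,"tz": -2.8,"twist": 0},
    {"tx": 0,"ty": 3,"tz": 0,"twist": 0},
    {"tx": 0.5,"ty": 1,"tz": 0,"twist": 0},
    {"tx": 1.2,"ty": 0,"tz": 0,"twist": 0},
    {"tx": 1,"ty": 0,"tz": 0,"twist": 0},
    {"tx": 0.5,"ty": 0,"tz": 0,"twist": 0},
    {"tx": 0.3,"ty": 0,"tz": 0,"twist": 0},
    {"tx": 0.3,"ty": 0,"tz": 0,"twist": 0},
  ],
)

```text
time_s: 23.15
tool_pos: [471.0, -58.0, 12.9]
ee_rot: [-0.702, 0.703, 0.08, -0.08]
ft_force: [-5.8, -2.3, 3.7]
finger_gap: 51.4
```

Request:
carry_out(
  motion=[
    {"tx": 0.3,"ty": 0,"tz": 0,"twist": 0},
    {"tx": 0.4,"ty": 0,"tz": 0,"twist": 0},
    {"tx": 0.4,"ty": 0,"tz": 0,"twist": 0},
    {"tx": 0.5,"ty": 0,"tz": 0,"twist": 0},
    {"tx": 0.5,"ty": 0,"tz": 0,"twist": 0},
    {"tx": 0.5,"ty": 0,"tz": 0,"twist": 0},
    {"tx": 0.5,"ty": 0,"tz": 0,"twist": 0},
    {"tx": 0.4,"ty": 0,"tz": 0,"twist": 0},
  ],
)

```text
time_s: 23.95
tool_pos: [503.7, -50.0, 12.2]
ee_rot: [0.703, -0.702, -0.079, 0.081]
ft_force: [-5.9, -0.9, 4.8]
finger_gap: 51.3
```

Run:
```python
from h import *
go(-32,-68,12)
d=snap("top","t18");crop(d["image"],140,120,320,300,4,"t18z")
```

```text
t 23.95 TCP world [503.7 -50.   12.2] hearth [-127.4  -67.3] z 12.2 ang x,z in hearth 0.001 1.571 F [-5.9 -0.9  4.8] gap 51.3 q [-0.32  0.24  2.03 -0.    0.88 -2.12] tilt [-0.003  0.    -1.   ]
to (-32, -68, 12) tool cm [ 9.54 -0.   -0.07]
```

View pics/t18z.png

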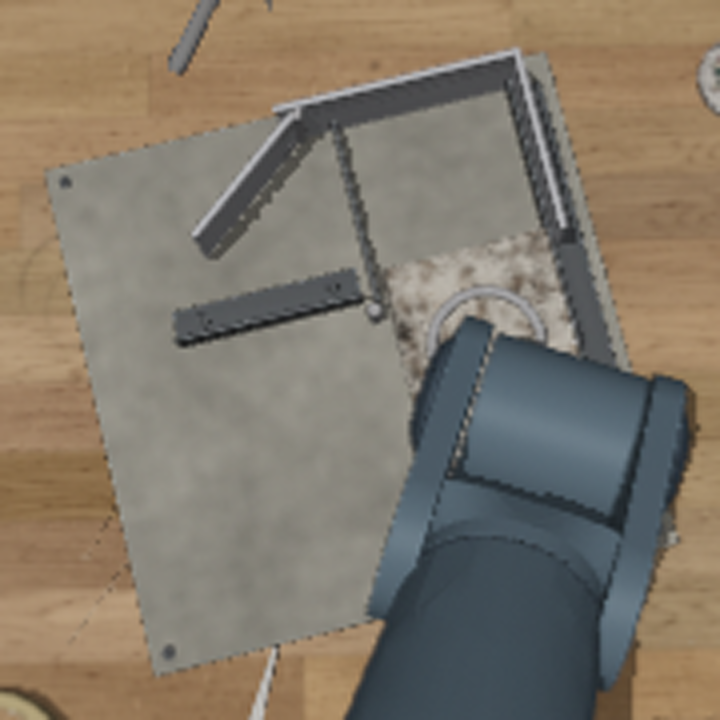

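Request:
carry_out(
  motion=[
    {"tx": 0.4,"ty": 0,"tz": 0,"twist": 0},
    {"tx": 0.5,"ty": 0,"tz": 0,"twist": 0},
    {"tx": 0.5,"ty": 0,"tz": 0,"twist": 0},
    {"tx": 0.5,"ty": 0,"tz": 0,"twist": 0},
    {"tx": 0.5,"ty": 0,"tz": 0,"twist": 0},
    {"tx": 0.5,"ty": 0,"tz": 0,"twist": 0},
    {"tx": 0.5,"ty": 0,"tz": 0,"twist": 0},
    {"tx": 0.4,"ty": 0,"tz": 0,"twist": 0},
    {"tx": 0.4,"ty": 0,"tz": 0,"twist": 0},
  ],
)

```text
time_s: 24.9
tool_pos: [545.9, -40.6, 12.1]
ee_rot: [0.703, -0.703, -0.08, 0.08]
ft_force: [-1.3, -1.0, -1.9]
finger_gap: 51.2
```

Request:
carry_out(
  motion=[
    {"tx": 0.4,"ty": 0,"tz": 0,"twist": 0},
    {"tx": 0.5,"ty": 0,"tz": 0,"twist": 0},
    {"tx": 0.5,"ty": 0,"tz": 0,"twist": 0},
    {"tx": 0.5,"ty": 0,"tz": 0,"twist": 0},
    {"tx": 0.5,"ty": 0,"tz": 0,"twist": 0},
    {"tx": 0.4,"ty": 0,"tz": 0,"twist": 0},
    {"tx": 0.3,"ty": 0,"tz": 0,"twist": 0},
  ],
)

```text
time_s: 25.6
tool_pos: [576.1, -33.7, 12.3]
ee_rot: [-0.703, 0.703, 0.08, -0.08]
ft_force: [-4.1, -0.3, 0.3]
finger_gap: 51.5
```

Run:
```python
from h import *
go(-32,-68,12)
d=snap("top","t19");crop(d["image"],140,120,320,300,4,"t19z")
d=snap("scene","s19");crop(d["image"],145,130,330,290,4,"s19z")
```

```text
t 25.6 TCP world [576.1 -33.7  12.3] hearth [-53.2 -67.6] z 12.3 ang x,z in hearth 0.0 1.571 F [-4.1 -0.3  0.3] gap 51.5 q [-0.25  0.38  1.85 -0.    0.92 -2.05] tilt [-0. -0. -1.]
to (-32, -68, 12) tool cm [ 2.12  0.03 -0.04]
```

View pics/t19z.png

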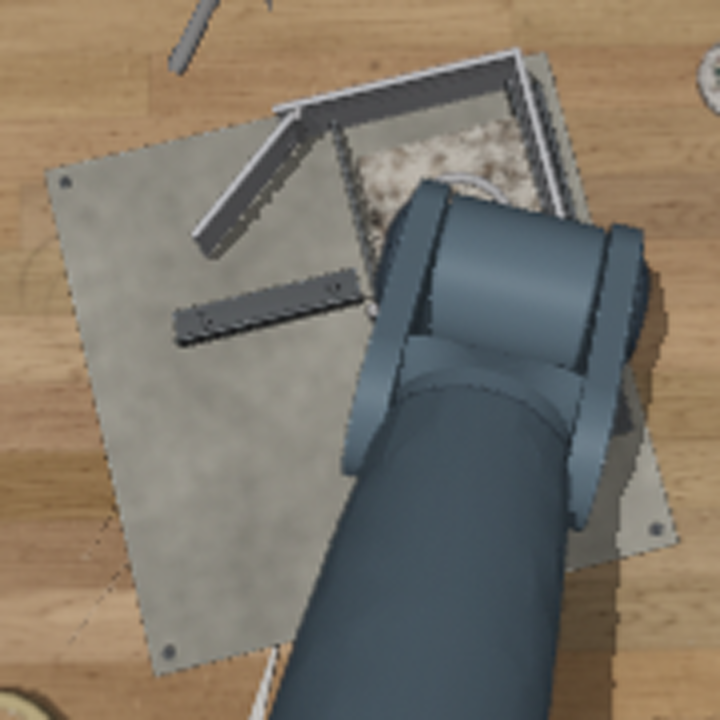

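View pics/s19z.png

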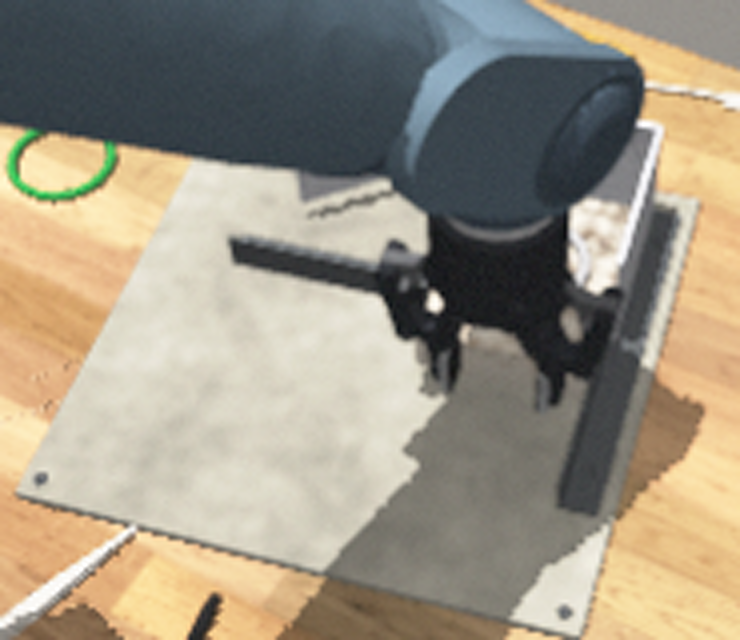

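Request:
carry_out(
  motion=[
    {"tx": 0.3,"ty": 0,"tz": 0,"twist": 0},
    {"tx": 0.3,"ty": 0,"tz": 0,"twist": 0},
    {"tx": 0.3,"ty": 0,"tz": 0,"twist": 0},
    {"tx": 0.3,"ty": 0,"tz": 0,"twist": 0},
    {"tx": 0.3,"ty": 0,"tz": 0,"twist": 0},
    {"tx": 0.2,"ty": 0,"tz": 0,"twist": 0},
  ],
)

```text
time_s: 26.3
tool_pos: [592.6, -30.1, 12.5]
ee_rot: [-0.703, 0.703, 0.08, -0.08]
ft_force: [-5.9, -1.6, 3.7]
finger_gap: 51.6
```

Request:
carry_out(
  motion=[
    {"tx": 0.15,"ty": 0,"tz": 0,"twist": 0},
    {"tx": 0.1,"ty": 0,"tz": 0,"twist": 0},
    {"tx": 0.1,"ty": 0,"tz": 0,"twist": 0},
  ],
)

```text
time_s: 26.6
tool_pos: [595.9, -29.3, 12.5]
ee_rot: [-0.703, 0.703, 0.08, -0.08]
ft_force: [-5.3, -1.2, 4.0]
finger_gap: 51.1
```

Run:
```python
from h import *
go(-32,-68,12)
d=snap("top","t20");crop(d["image"],140,120,320,300,4,"t20z")
```

```text
t 26.6 TCP world [595.9 -29.3  12.5] hearth [-32.9 -67.7] z 12.5 ang x,z in hearth 0.0 1.571 F [-5.3 -1.2  4. ] gap 51.1 q [-0.24  0.41  1.8  -0.    0.93 -2.04] tilt [-0. -0. -1.]
to (-32, -68, 12) tool cm [ 0.09  0.05 -0.03]
```

View pics/t20z.png

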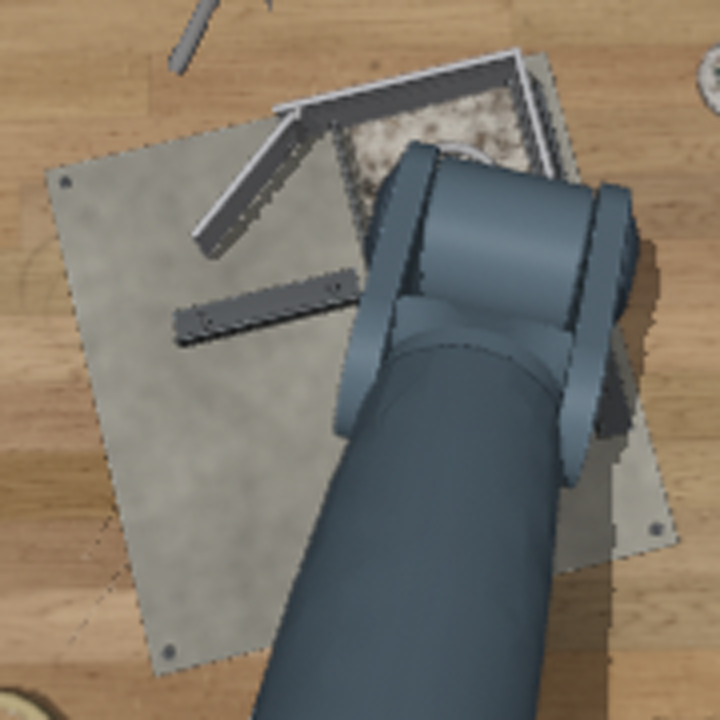

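Request:
carry_out(
  motion=[
    {"tx": 0.1,"ty": 0,"tz": 0,"twist": 0},
    {"tx": 0.1,"ty": 0,"tz": 0,"twist": 0},
    {"tx": 0.1,"ty": 0,"tz": 0,"twist": 0},
  ],
)

```text
time_s: 26.95
tool_pos: [598.7, -28.6, 12.5]
ee_rot: [-0.703, 0.703, 0.08, -0.08]
ft_force: [-6.0, -0.9, 4.6]
finger_gap: 51.5
```

Request:
carry_out(
  motion=[
    {"tx": 0.1,"ty": 0,"tz": 0,"twist": 0},
    {"tx": 0.1,"ty": 0,"tz": 0,"twist": 0},
  ],
)

```text
time_s: 27.15
tool_pos: [600.4, -28.2, 12.4]
ee_rot: [-0.703, 0.703, 0.079, -0.08]
ft_force: [-9.1, -3.2, 7.3]
finger_gap: 51.0
```

Request:
carry_out(
  motion=[
    {"tx": 0.1,"ty": 0,"tz": 0,"twist": 0},
    {"tx": 0.1,"ty": 0,"tz": 0,"twist": 0},
  ],
)

```text
time_s: 27.35
tool_pos: [600.3, -28.2, 12.4]
ee_rot: [-0.703, 0.703, 0.078, -0.083]
ft_force: [-17.6, -3.9, 12.4]
finger_gap: 51.1
```

Request:
carry_out(
  motion=[
    {"tx": -0.6,"ty": 0,"tz": 0,"twist": 0},
    {"tx": -1.5,"ty": 0,"tz": 0,"twist": 0},
    {"tx": -3,"ty": 0,"tz": 0,"twist": 0},
    {"tx": -2,"ty": -2,"tz": 0,"twist": 0},
    {"tx": 0,"ty": -4,"tz": 1,"twist": 0},
    {"tx": 0,"ty": -4,"tz": 2.8,"twist": 0},
    {"tx": 1,"ty": -2,"tz": 4,"twist": 0},
    {"tx": 2,"ty": 0,"tz": 4,"twist": 0},
    {"tx": 3,"ty": 0,"tz": 3,"twist": 0},
    {"tx": 3,"ty": 0,"tz": 3,"twist": 0},
  ],
  jaw=1,
)

```text
time_s: 28.35
tool_pos: [582.7, 152.3, 133.3]
ee_rot: [0.703, -0.702, -0.081, 0.078]
ft_force: [0.6, -1.5, 1.2]
finger_gap: 0.1
```

Request:
carry_out(
  motion=[
    {"tx": 3,"ty": 0,"tz": 2,"twist": 0},
    {"tx": 3,"ty": 0,"tz": 0,"twist": 0},
    {"tx": 2,"ty": 0,"tz": 0,"twist": 0},
    {"tx": 0,"ty": 0,"tz": 0,"twist": 0},
  ],
)

```text
time_s: 28.75
tool_pos: [657.2, 188.5, 132.7]
ee_rot: [0.703, -0.702, -0.081, 0.079]
ft_force: [-0.3, -0.5, -0.0]
finger_gap: -0.1
```

Run:
```python
from h import *
go(78,130,45)
d=snap("top","t21");crop(d["image"],140,120,320,300,4,"t21z")
d=snap("scene","s21");crop(d["image"],145,130,330,290,4,"s21z")
```

```text
t 28.75 TCP world [657.2 188.5 132.7] hearth [ 75.6 130.7] z 132.7 ang x,z in hearth 0.001 1.571 F [-0.3 -0.5 -0. ] gap -0.1 q [ 0.11  0.41  1.53  0.    1.19 -1.68] tilt [ 0.004  0.001 -1.   ]
to (78, 130, 45) tool cm [ 0.2   8.77 -0.08]
```

View pics/t21z.png

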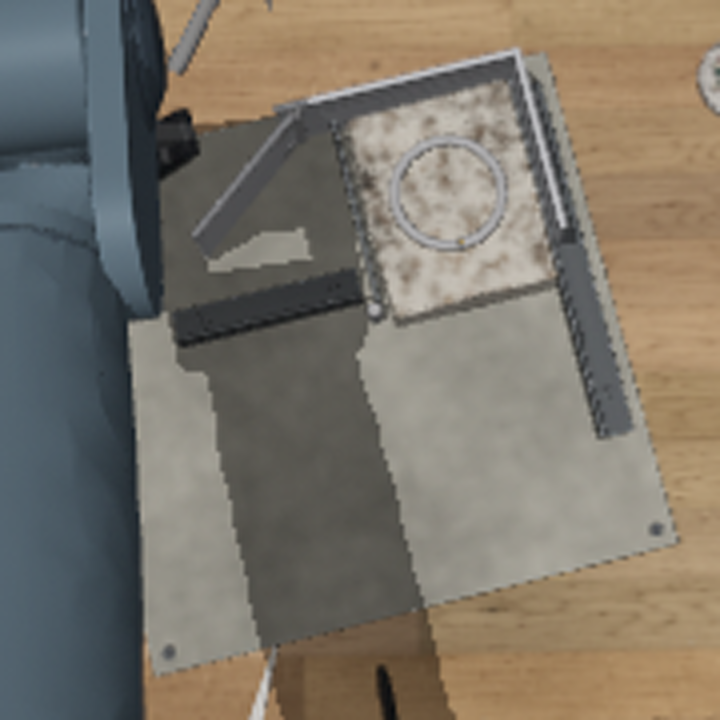

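View pics/s21z.png

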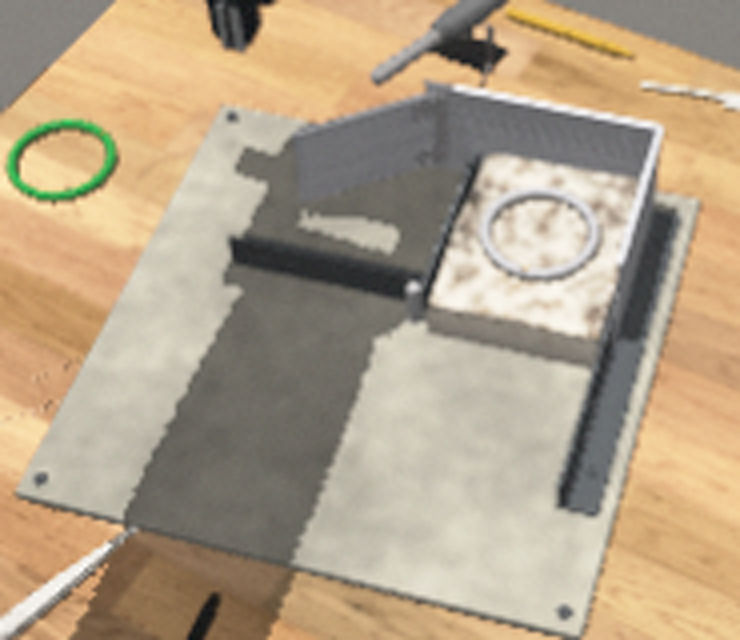

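Run:
```python
from h import *
brick([[392,318],[344,122],[506,80],[553,276]],[449,193],[459,244])
```

```text
brick hearth [ 47.1 -66.3] yaw 1.57 corner [115.2 -12.4] err [2.2 4.1 1.8 4.5]
bangle in brick [-0.3 -3. ]
joint in brick [ 1.7 30.5]
```

Request:
carry_out(
  motion=[
    {"tx": 0.2,"ty": 3,"tz": 0,"twist": 0},
    {"tx": 0,"ty": 4,"tz": 0,"twist": 0},
    {"tx": 0,"ty": 1.8,"tz": -0.5,"twist": 0},
    {"tx": 0,"ty": 0,"tz": -1.2,"twist": 0},
    {"tx": 0,"ty": 0,"tz": -1.2,"twist": 0},
    {"tx": -0.3,"ty": 0,"tz": -0.8,"twist": 0},
    {"tx": -0.4,"ty": 0,"tz": -0.6,"twist": 0},
    {"tx": -0.5,"ty": 0,"tz": -0.6,"twist": 0},
    {"tx": -0.5,"ty": 0,"tz": -0.6,"twist": 0},
    {"tx": -0.5,"ty": 0,"tz": -0.6,"twist": 0},
  ],
)

```text
time_s: 29.9
tool_pos: [648.6, 123.2, 44.6]
ee_rot: [-0.703, 0.703, 0.08, -0.08]
ft_force: [0.3, -0.3, 1.0]
finger_gap: 0.0
```

Run:
```python
from h import *
go(32,30,45)
d=snap("scene","s22");crop(d["image"],145,130,330,290,4,"s22z")
```

```text
t 29.9 TCP world [648.6 123.2  44.6] hearth [52.6 69. ] z 44.6 ang x,z in hearth 0.0 1.571 F [ 0.3 -0.3  1. ] gap 0.0 q [ 0.02  0.48  1.62  0.    1.04 -1.78] tilt [ 0.001  0.    -1.   ]
to (32, 30, 45) tool cm [-2.06 -0.04 -3.9 ]
```

View pics/s22z.png

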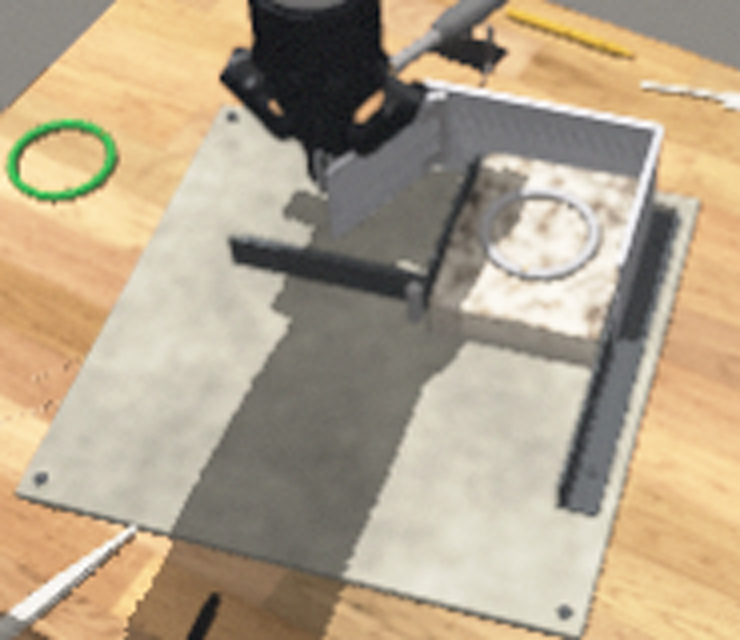

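Request:
carry_out(
  motion=[
    {"tx": -0.3,"ty": -0.6,"tz": -0.4,"twist": 0},
    {"tx": -0.4,"ty": -0.6,"tz": -0.5,"twist": 0},
    {"tx": -0.4,"ty": 0,"tz": -0.6,"twist": 0},
    {"tx": -0.4,"ty": 0,"tz": -0.6,"twist": 0},
    {"tx": -0.3,"ty": 0,"tz": -0.6,"twist": 0},
    {"tx": -0.3,"ty": 0,"tz": -0.6,"twist": 0},
    {"tx": 0,"ty": 0,"tz": -0.4,"twist": 0},
    {"tx": 0,"ty": 0,"tz": -0.2,"twist": 0},
  ],
)

```text
time_s: 30.75
tool_pos: [636.2, 81.8, 55.9]
ee_rot: [0.704, -0.701, -0.079, 0.08]
ft_force: [-3.2, 9.3, 2.3]
finger_gap: -0.0
```

Run:
```python
from h import *
go(32,30,45)
d=snap("scene","s23");crop(d["image"],145,130,330,290,4,"s23z")
d=snap("top","t23");crop(d["image"],140,120,320,300,4,"t23z")
```

```text
t 30.75 TCP world [636.2  81.8  55.9] hearth [31.3 31.5] z 55.9 ang x,z in hearth -0.001 1.57 F [-3.2  9.3  2.3] gap -0.0 q [-0.05  0.43  1.67  0.    1.04 -1.85] tilt [-0.003  0.003 -1.   ]
to (32, 30, 45) tool cm [ 0.08  1.09 -0.15]
```

View pics/s23z.png

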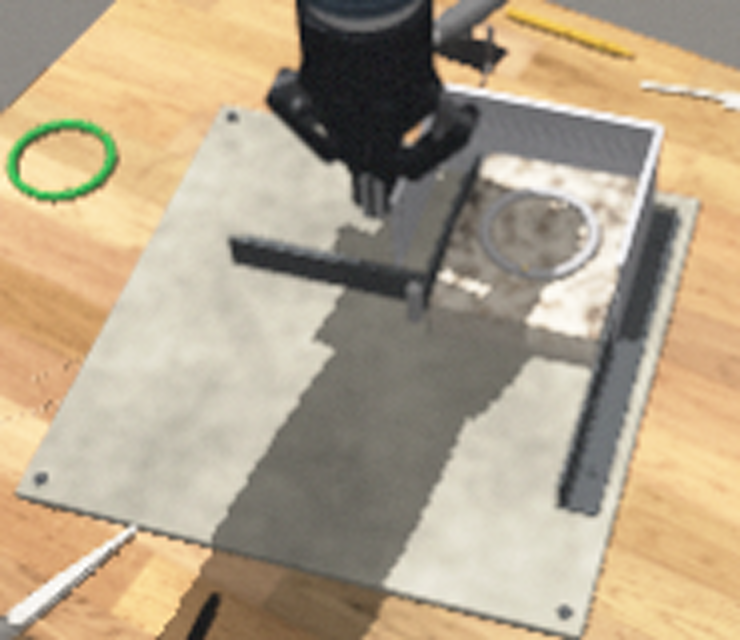

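View pics/t23z.png

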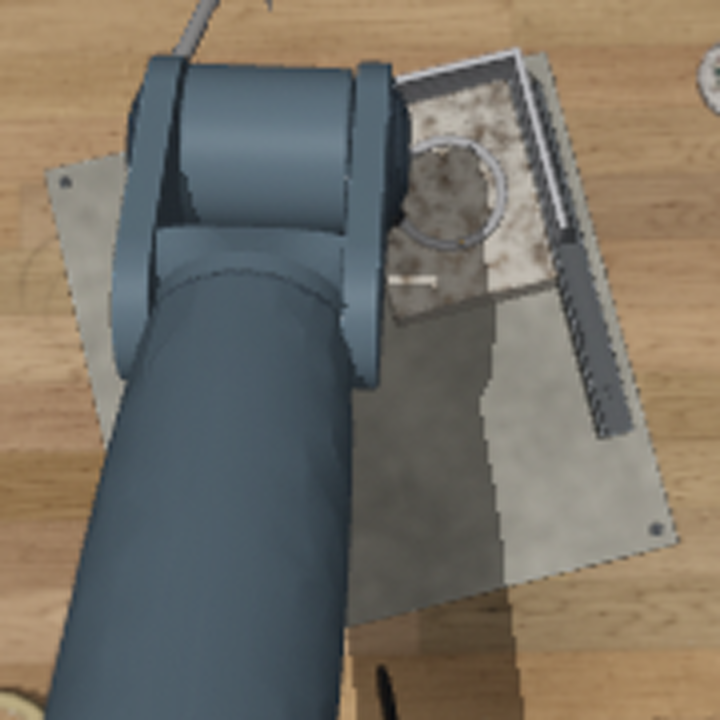

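Request:
carry_out(
  motion=[
    {"tx": 0,"ty": 0,"tz": 0.4,"twist": 0},
    {"tx": 0,"ty": 0,"tz": 1.5,"twist": 0},
    {"tx": 0,"ty": 0,"tz": 3,"twist": 0},
    {"tx": 0,"ty": 0,"tz": 4,"twist": 0},
    {"tx": 0,"ty": -3,"tz": 3,"twist": 0},
    {"tx": -1,"ty": -4,"tz": 3,"twist": 0},
    {"tx": -3,"ty": -2,"tz": 3,"twist": 0},
    {"tx": -4,"ty": 0,"tz": 2,"twist": 0},
    {"tx": -2,"ty": 0,"tz": 1,"twist": 0},
    {"tx": 0,"ty": 0,"tz": 0,"twist": 0},
  ],
)

```text
time_s: 31.85
tool_pos: [490.1, 263.1, 145.3]
ee_rot: [-0.702, 0.703, 0.081, -0.081]
ft_force: [0.1, -0.4, -1.0]
finger_gap: -0.1
```

Run:
```python
from h import *
where()
d=snap("scene","s24");crop(d["image"],145,130,330,290,4,"s24z")
d=snap("top","t24");crop(d["image"],140,120,320,300,4,"t24z")
```

```text
t 31.85 TCP world [490.1 263.1 145.3] hearth [-70.5 240.9] z 145.3 ang x,z in hearth 0.003 1.574 F [ 0.1 -0.4 -1. ] gap -0.1 q [ 0.29  0.12  1.86  0.    1.16 -1.51] tilt [-0.001 -0.    -1.   ]
```

View pics/s24z.png

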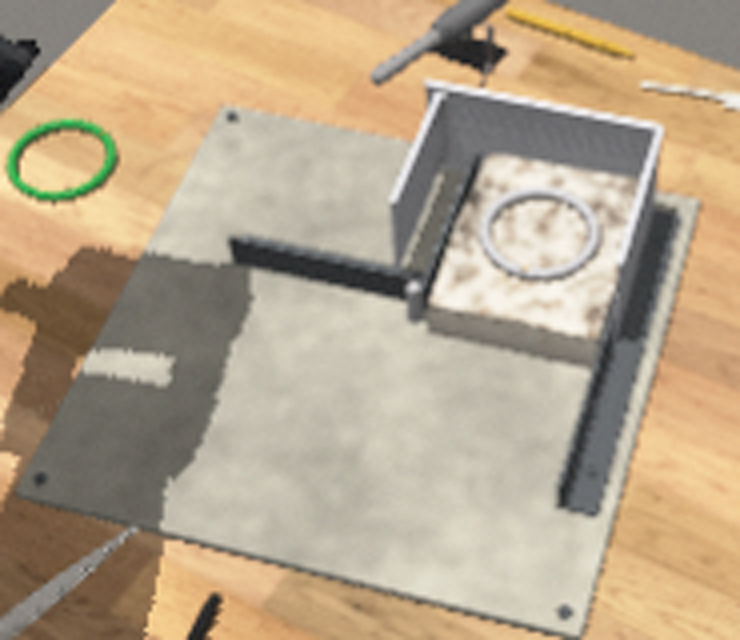

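View pics/t24z.png

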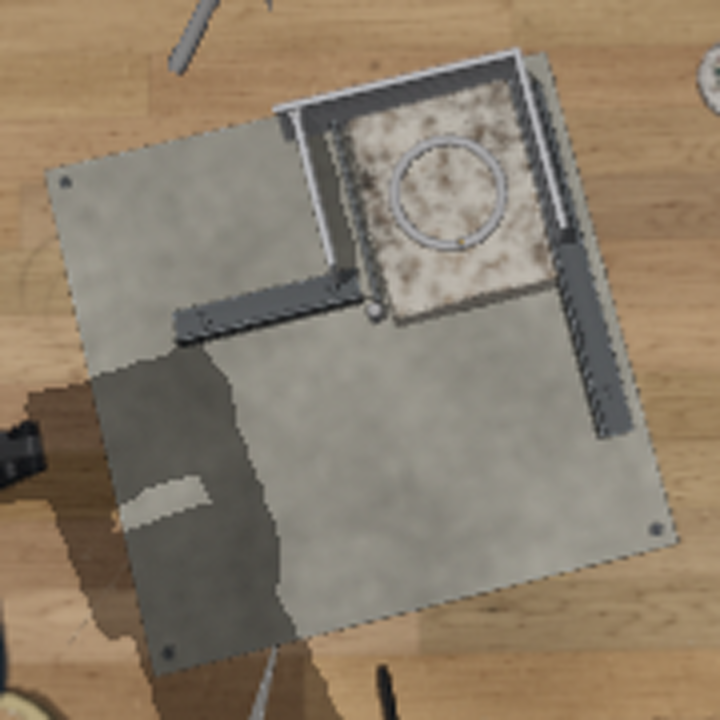

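View pics/t24.png

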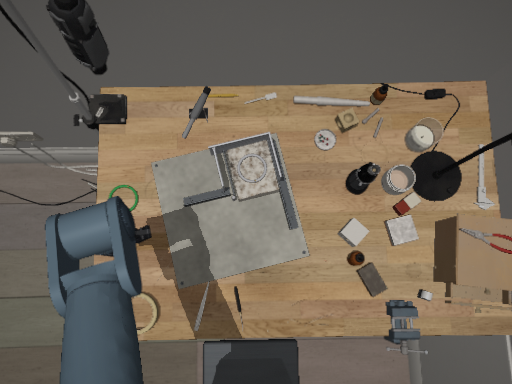

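Run:
```python
from h import *
d=robot.snapshot("top")
a=W2H(ray(d,tz([332,264]),82)[0,:2]);b=W2H(ray(d,tz([298,112]),82)[0,:2]);print(a,b,np.arctan2(a[1]-b[1],b[0]-a[0]))
```

```text
[15.23276362 14.90681761] [111.49171142  13.04722142] 0.019316281198192547
```

```bash
python3 -c "
from workcell import robot
print(robot.sign_off(),robot.state()['time_s'])"
```

```text
the job is handed in; nothing more can be done
the job is handed in; nothing more can be done
```

The job is done and handed in at about 32 s of the 72 s limit; sign-off reports no verdict.

I seated the brick's rear right corner against the fence and pin, and the push force rose at both. I then swung it a quarter turn about the pin and squared it on the right rail. I slid it in until it stopped hard against the back screen at about 18 N, then pushed the wing onto its stop at about 9 N. The arm finished clear of everything, left of the hearth.

| Check | Measured | Should be |
|---|---|---|
| Brick centre (hearth) | x 47.1, y -66.3 mm | x 47, y -69 to -64 mm |
| Brick turned from its own axes | 1.570 rad | a quarter turn (1.571 rad) |
| Bangle joint, from its brick point | about 4 mm, facing out of the hearth | started within about 7 mm |
| Wing angle | 0.02 rad | 0 (shut) |

- **Camera error:** brick corner fits were off by 2 to 4.5 mm. The 0.02 rad on the wing is within that error, since the tip measured 0.9 mm from its shut position.
- **Bangle:** it read about 3 mm off its start along the brick. Part of that may be measurement error, so I cannot say it moved by exactly nothing.
- **Corner creep:** it reached about 34 mm along the fence by three-quarters of the turn, slightly over the "some 30 mm" expected. After the turn it was about 40 mm left and 18 mm in front of the fence.
- **Bystanders:** the torch and flux bottle look unmoved in the last top picture.

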